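# Charge the test roaster behind its bifold screen door

## Robot

A 6-joint arm with a two-finger parallel gripper is mounted at the origin on the work surface. World frame = base frame: x ahead of the robot, y to its left, z up, the work surface at z = 0. Lengths are in mm, angles in rad, forces in N, time in s.
With the tool pointing down it reaches from about 350 to 875 mm from the base axis. Payload 4.2 kg.
Tool frame: the origin (TCP) lies between the finger pads; the fingertips stand 17 mm ahead of it and the grasp point (between the pads) lies 2 mm behind it; x points along the fingers, y is the direction in which the jaws open and shut, and the axes are right-handed (so a half turn about x gives the same grasp; the last joint's range is limited). The gripper opens to 85 mm and grips with 20 to 120 N. Pads are 22 mm wide; open, the fingers measure 114 mm over their backs; the gripper's body (76 mm by 85 mm) begins 54 mm behind the grasp point. The pads swing forward as they close: fully open they stand 13 mm farther back than shut.
Start: joints at [1.49, 0.385, 0.008, 0, -1.194, -0.259], TCP at [208.279, 589.253, 220.612] pointing down, gripper open.
Joint ranges: [-3.14, 3.14], [-1.21, 2.06], [-1.07, 1.41], [-3.16, 2.05], [-2.99, -0.16], [-3.1, 3.1]. Speed limits (rad/s): [2.79, 2.79, 3.14, 3.14, 3.14, 3.14].

## Interface

Orientations are given as a unit quaternion [x, y, z, w].
In Python, from bench import arm gives the robot as it stands.
- The arm moves only by the tool carry_out, never from a script. Its argument "plan" is a list of rows, each an object with "hand": the finger opening in m, from 0 to 0.0854; "xyz": the shift along the tool's x, y, z in m, a list of three; "turn": the turn about the tool's x in degrees. A call has 1 to 12 rows; each row is the pose to reach, as a shift and turn from the pose commanded when the call began, along the tool's axes at that moment; what a row does not reach only later rows make up. A row lasts 1/8 s, in which the tool goes at most 62.5 mm and 10.7 degrees, less where a joint would pass 70% of its speed; a pose out of reach is approached as far as the arm can. A call with a gripper value outside its range is refused whole. The fingers move at their own pace and stop on an object; the grip force is fixed at half the most. Time passes only in rows, so rows that repeat a pose let the fingers close. It gives the time, the measured TCP pose, the force and the opening at its end, in the units of the state.
- arm.read_state(): the state, without advancing time (a new reading comes with each control period).
- arm.get_image(name): name is "scene" or "top" or "wrist"; returns a dict with "img" (480x640x3 uint8, blue, green, red), "vertical_fov" (degrees; the focal length in pixels is half the picture's height over the tangent of half this angle, whatever the lens; pixels are square), "cx", "cy" (the principal point, pixels), "R" (3x3) and "t" (3): a world point X has camera coordinates R X + t. Camera axes: x right, y down, z forward; pixel columns grow to the right and rows downward; lengths in mm; the calibration is good to about 2 mm. A picture is of the moment at which its call begins. There is no depth.
- arm.job_done(): hands the job in, once; it reports no verdict.
The state is a dict: "clock": time; "joints": joint angles; "joint_vel": joint speeds; "joint_efforts": joint torques, N m; "position": TCP position; "ee_rot": TCP orientation; "contact_force": force on the tool from outside, world axes, zero at the start; "wrist_torque": the same for the moment, N m; "gripper_width": finger opening in mm.
Only numpy, scipy, OpenCV 4.12 (cv2) and the standard library are available. Lean on these libraries where they do the work, as an engineer would, in place of code of your own. Each camera call takes 0.05 s, during which the arm holds its last target.

## Task

Get the test roaster ready for a run: fold its bifold screen door fully open, pull the spring plunger to free the sample tray and draw the tray all the way out until the plunger snaps into its front slot, then stand every roasting canister on the counter upright in a tray pocket, one to a pocket. Then pull the plunger again and push the tray fully home until the plunger snaps in, and shut the screen door. Leave everything else on the counter where it is.

Things in the scene. Friction and masses are not known exactly. Their poses are not given: they have to be found in the camera images.
- roaster: test roaster fixed to the counter, 0.4 m wide; origin on the counter at the middle of its doorway, in the shut door's plane, x into the machine, y left, z up. Guard open above: screens at y +-194 mm, 178 mm high; burner head over x 135 to 335, z 118 to 172 mm. Base plate 14 mm thick: x -30 to 350, y +-200 mm, with a landing in front (x -215 to -30, y -60 to 120 mm)
- door (a joint): angle (rad) of the first bifold panel about the right jamb: 0 shut (starts shut or ajar up to 0.12), grows as the fold comes out to the robot, stop at 1.45. Two panels 170 mm wide, 12 mm thick, z 22 to 178 mm; the second is hinged to the first (the fold) and its free edge runs in a track along the doorway, so it turns the same angle the other way. Stays where left; 1 to 3 N at the handle
- door_pivot (a point): point on the vertical axis of the first panel at the right jamb (roaster frame 0, -170 mm), 150 mm above the counter
- door_handle (a point): point on the door's pull, 150 mm above the counter: a vertical round bar 10 mm thick, z 102 to 172 mm, on the outer face of the second panel, 30 mm from the fold, 40 mm before the panel's middle plane, with a leg to the panel at each end. It can be pinched from above. Its x axis points to the panel, y along the panel away from the fold
- tray (a joint): travel (m) of the sample tray out of the machine, along -x of the roaster: 0 home, stop at 0.240 fully out; the shut door stands in its way. Friction 1.5 N; locked by the plunger at 0 and at 0.240
- tray_front (a point): point of the tray on the plunger's axis, level with its pocket floors (24 mm above the counter), axes as the roaster's; moves with the tray (roaster x 55, y 30 mm when home). The centres of the four square pockets are at x 110 and 190, y -40 and 40 mm from it, each 76 x 76 mm inside, walls 4 mm thick and 16 mm high. Home, they are under the burner head; fully out, in and before the doorway
- plunger (a joint): lift (m) of the spring index plunger: 0 pin seated in a slot of the base plate (tray locked), 0.009 pin riding on the plate, stop at 0.016. The spring pushes it down with 5 N (seated) to 9 N (stop). Hold it lifted over 9 mm to move the tray off a slot; let go at either end of the travel it snaps into the slot there
- plunger_knob (a point): middle of the plunger's black round knob, 24 mm in diameter, 22 mm high, axis vertical, on a pillar at the front of the tray, 112 mm above the counter when seated. Pull it up; the same knob draws the tray out and pushes it in. Moves with the tray
- can1: closed roasting canister of perforated steel, an upright cylinder 46 mm in diameter and 42 mm tall with a darker screw cap 36 mm in diameter and 10 mm high on top (52 mm in all), 110 to 225 g; origin at the centre of its underside, z up. Two, three or four of the canisters can1 to can4 are present
- can2: closed roasting canister of perforated steel, an upright cylinder 46 mm in diameter and 42 mm tall with a darker screw cap 36 mm in diameter and 10 mm high on top (52 mm in all), 110 to 225 g; origin at the centre of its underside, z up. Two, three or four of the canisters can1 to can4 are present
- can3: closed roasting canister of perforated steel, an upright cylinder 46 mm in diameter and 42 mm tall with a darker screw cap 36 mm in diameter and 10 mm high on top (52 mm in all), 110 to 225 g; origin at the centre of its underside, z up. Two, three or four of the canisters can1 to can4 are present
- can4: closed roasting canister of perforated steel, an upright cylinder 46 mm in diameter and 42 mm tall with a darker screw cap 36 mm in diameter and 10 mm high on top (52 mm in all), 110 to 225 g; origin at the centre of its underside, z up. Two, three or four of the canisters can1 to can4 are present
- jar: amber jar with a dark lid, 60 mm in diameter, 95 mm tall, upright; origin at the centre of its underside; not part of the job
- shaker: plain steel shaker with a domed top, 52 mm in diameter, 72 mm tall, without holes in its side; origin at the centre of its underside; not part of the job
- multimeter: green multimeter lying on its back, 150 x 76 x 45 mm; origin at the centre of its underside, x along it; not part of the job
- gauge: pressure gauge with a brass manifold on a plywood block 80 x 120 mm, 147 mm tall; origin at the centre of its underside; not part of the job
- spoon: steel spoon, 170 mm long, lying flat; not part of the job
- wrench: spanner, 160 mm long, lying flat; not part of the job
There are look-alikes about, which are no part of the job. What is shaped like the can4 but blue or pink is not meant.

How it is judged:
By the outcome, as a careful person would: the job done as asked, in the order asked, and still so for the second after the job is handed in, with the robot touching nothing.
Of can1, can2, can3, can4 only 2 to 4 are there at a start; the rules pass over those that are not, and their reading is None.
At some moment in a run one of can1, can2, can3, can4 may be knocked a few centimetres aside while the robot is not near it.
Once in a run the grip may slacken for a moment while it holds something.
It also fails if it takes over 210 s, if anything falls off the work surface, if the arm or the gripper's body presses on something with over 40 N, if the wrist force passes 120 N, or if a joint passes its speed limit or range.

## Working session

There is one attempt and no reset: what is moved stays moved. The work goes in short steps, Python scripts to look and compute and a tool call to move; the robot and the scene stay as the last step left them, time stands still between calls to the robot, and variables do not carry over. Pictures are saved under pics/ and viewed, and the job is handed in when it is done.

Besides the shell and the picture viewer there is one more tool, called as name(argument=value, ...), one argument or row to a line, values as JSON. carry_out: Moves the arm, as the interface text tells. Its arguments: {"type":"object","properties":{"plan":{"type":"array"}},"required":["plan"]}

```bash
mkdir -p pics; ls; python3 - <<'E'
from bench import arm
import cv2,numpy as np
print(arm.read_state())
for n in ["scene","top","wrist"]:
    d=arm.get_image(n); cv2.imwrite(f"pics/{n}0.png",d["img"])
    print(n,d["vertical_fov"],d["cx"],d["cy"],np.round(d["R"],4).tolist(),np.round(d["t"],1))
E
```

```text
pics
{'clock': 0.0, 'joints': array([ 1.48961553e+00,  3.85565723e-01,  6.64178661e-03, -5.41267427e-04,
       -1.19402622e+00, -2.58584546e-01]), 'joint_vel': array([-0.00243884,  0.00079246,  0.0008527 , -0.0012154 ,  0.00117322,
       -0.00082396]), 'joint_efforts': array([ 1.09850909e-03, -3.92284405e+01,  1.88398039e+01,  4.18630198e+00,
       -4.61762495e-03,  3.50699693e-06]), 'position': array([208.06852178, 588.69832521, 219.51606822]), 'ee_rot': array([-0.69680563,  0.12039198,  0.69702505,  0.11884347]), 'contact_force': array([0.547512  , 0.30433155, 0.71166413]), 'wrist_torque': array([ 0.0001517 , -0.05559561,  0.03651269]), 'gripper_width': 85.62912976186627}
scene 55.38305058040568 321.1207313842137 246.91355805157633 [[0.7325, 0.6807, 0.0011], [0.5634, -0.6054, -0.5622], [-0.382, 0.4124, -0.827]] [-317.3 -200.4 1258. ]
top 49.97258189445961 314.53985642003505 240.61047677538286 [[0.0266, -0.9996, 0.0089], [-0.9874, -0.0277, -0.156], [0.1562, -0.0046, -0.9877]] [ -54.2  506.1 1207.2]
wrist 59.2460653522131 317.4156259678632 236.10616041140463 [[-0.3339, -0.9426, 0.0015], [-0.9027, 0.3202, 0.2875], [-0.2715, 0.0947, -0.9578]] [622.9 -37.9 378.4]
```

View pics/scene0.png

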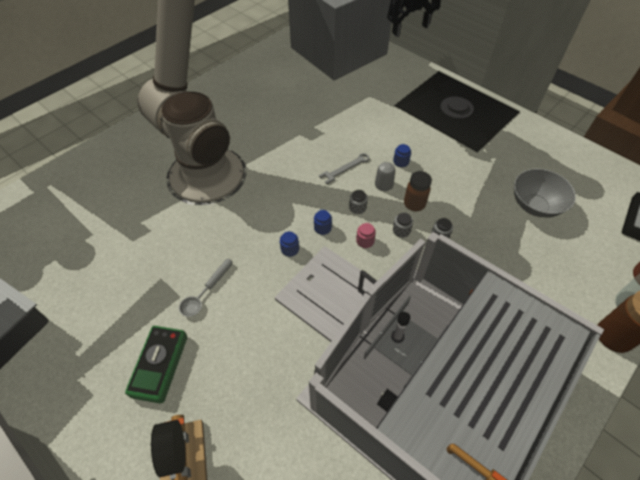

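View pics/top0.png

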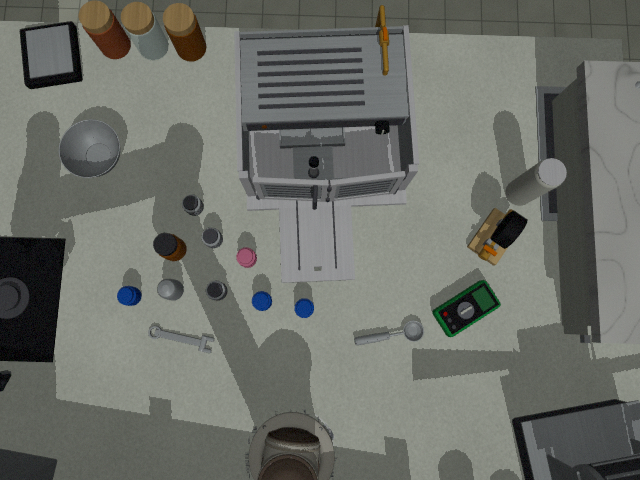

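View pics/wrist0.png

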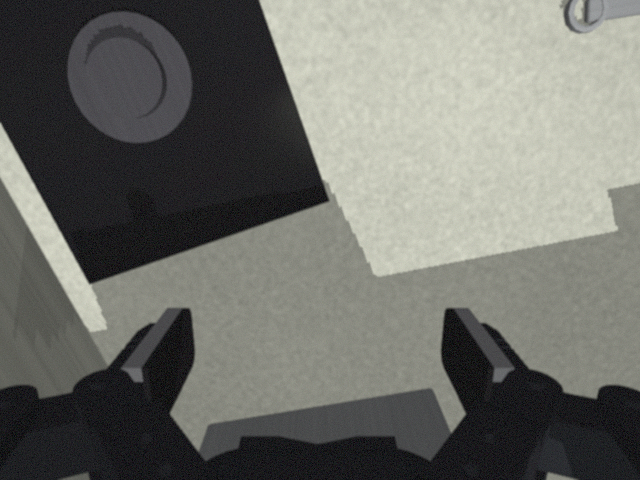

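```bash
cat > h.py <<'E'
import cv2,numpy as np
from scipy.spatial.transform import Rotation as Rot
from bench import arm
def K(d):
    f=240/np.tan(np.radians(d["vertical_fov"]/2)); return f
def ray(d,u,v):
    f=K(d); R=np.array(d["R"]);t=np.array(d["t"])
    dirc=R.T@np.array([(u-d["cx"])/f,(v-d["cy"])/f,1.]); return -R.T@t,dirc/np.linalg.norm(dirc)
def plane(d,u,v,z):
    o,r=ray(d,u,v); return (o+r*(z-o[2])/r[2])[:2]
def proj(d,X):
    c=np.array(d["R"])@np.array(X,float)+np.array(d["t"]); f=K(d); return np.array([f*c[0]/c[2]+d["cx"],f*c[1]/c[2]+d["cy"]])
def tri(d1,p1,d2,p2):
    A=[];b=[]
    for d,p in((d1,p1),(d2,p2)):
        o,r=ray(d,*p); M=np.eye(3)-np.outer(r,r); A.append(M);b.append(M@o)
    x=np.linalg.solve(sum(A),sum(b)); return x
def crop(name,d,u0,v0,u1,v1,k):
    c=d["img"][v0:v1,u0:u1]; cv2.imwrite("pics/"+name,cv2.resize(c,None,fx=k,fy=k,interpolation=cv2.INTER_CUBIC))
E
python3 - <<'E'
from h import *
d=arm.get_image("top"); crop("t1.png",d,230,20,430,170+130-10,3) if 0 else crop("t1.png",d,230,120,420,290,4)
crop("t2.png",d,110,180,330,330,3.6)
d=arm.get_image("scene"); crop("s1.png",d,270,220,470,370,4)
crop("s2.png",d,270,130,470,260,4)
print(Rot.from_quat(arm.read_state()["ee_rot"]).as_matrix().round(4))
E
```

```text
[[-3.000e-04 -3.334e-01 -9.428e-01]
 [-1.100e-03 -9.428e-01  3.334e-01]
 [-1.000e+00  1.100e-03 -1.000e-04]]
```

View pics/t1.png

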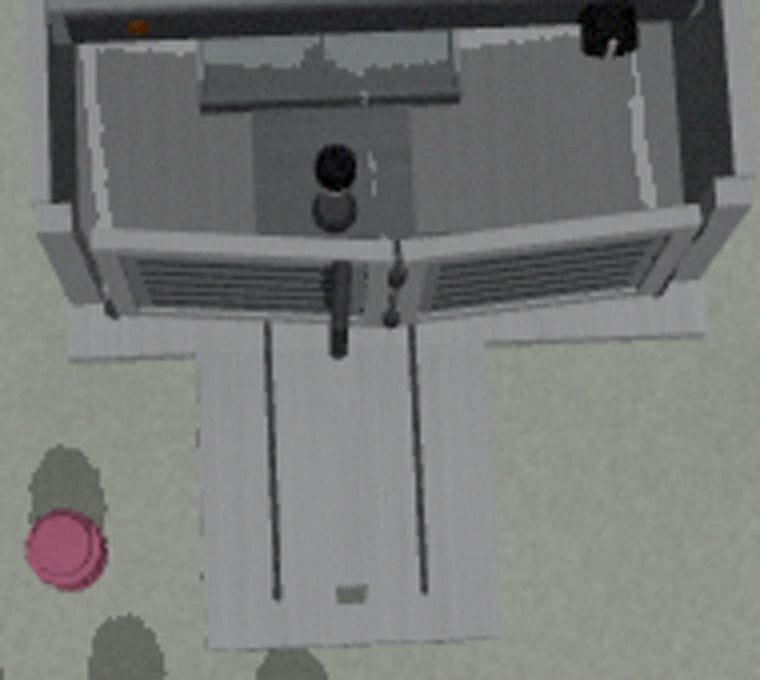

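View pics/t2.png

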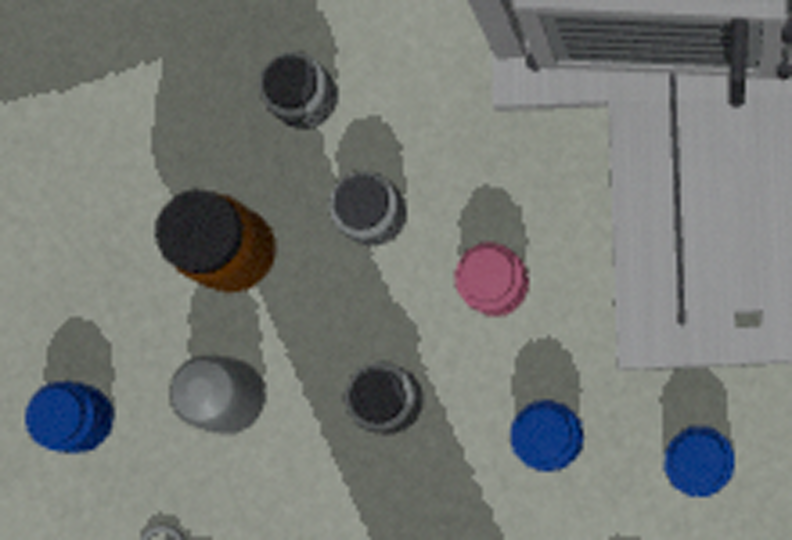

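View pics/s1.png

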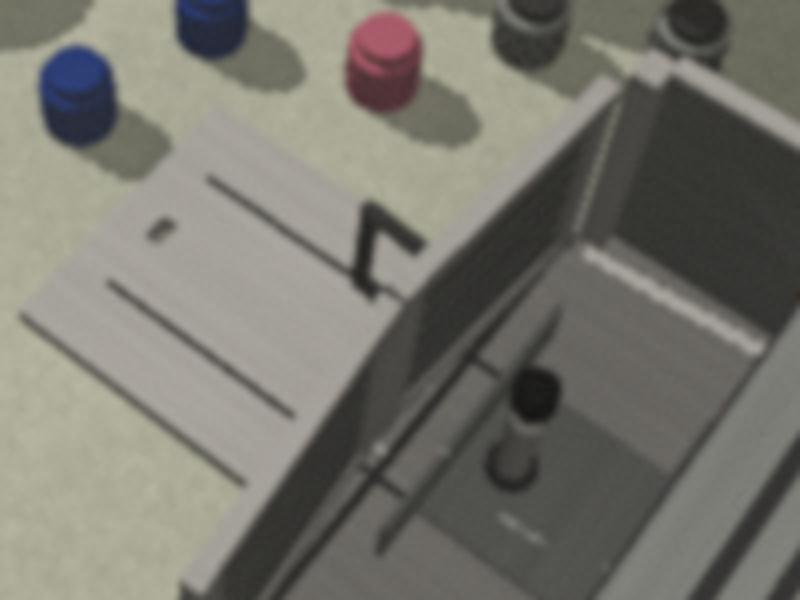

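View pics/s2.png

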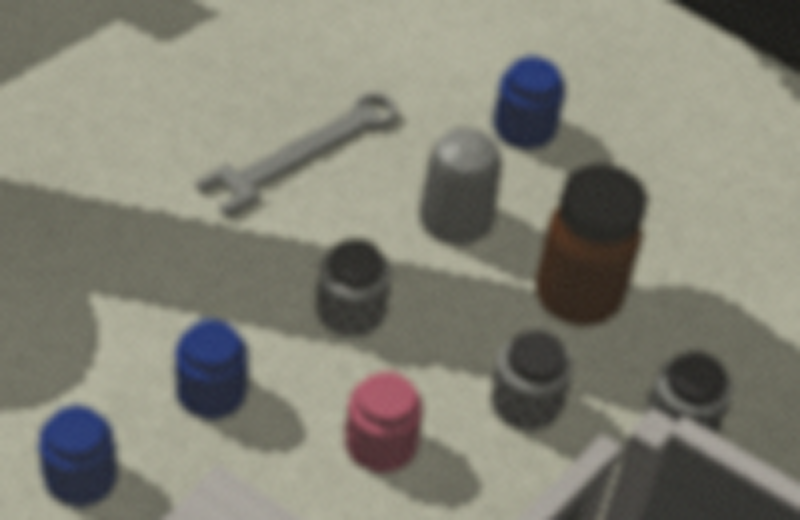

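```bash
python3 - <<'E'
from h import *
d=arm.get_image("top"); s=arm.get_image("scene")
print("cams",ray(d,0,0)[0],ray(s,0,0)[0])
W=np.array([plane(d,u,v,14) for u,v in [(282.25,282.5),(354.25,279.25),(279.25,209.25),(351.75,205.75),(247,210.5),(406,204)]])
M=np.array([(-215,120),(-215,-60),(-30,120),(-30,-60),(-30,200),(-30,-200)],float)
mw,mm=W.mean(0),M.mean(0); H=(M-mm).T@(W-mw); th=np.arctan2(H[0,1]-H[1,0],H[0,0]+H[1,1])
R=np.array([[np.cos(th),-np.sin(th)],[np.sin(th),np.cos(th)]]); t=mw-R@mm
print("th",th,"o",t,"res",(M@R.T+t-W).round(1).tolist())
def r2w(x,y,z): return np.r_[R@[x,y]+t,z]
np.savez("ro.npz",R=R,t=t,th=th)
print("knob tri",tri(d,(314,161.75),s,(270+537/4,220+382/4)),"pred",r2w(55,30,123))
print("knob top plane",plane(d,314,161.75,123))
for a in (0,.05,.1,.12,.15):
    hx,hy=-140*np.sin(a)-40*np.cos(a),-170+200*np.cos(a)+40*np.sin(a)
    P=r2w(hx,hy,172); Q=r2w(hx,hy,102); print(a,P.round(1),proj(d,P).round(1),proj(d,Q).round(1),proj(s,P).round(1),"fold top",proj(d,r2w(-170*np.sin(a),-170+170*np.cos(a),178)).round(1))
for n,u,v in (("A",190,203),("B",211,237),("C",216,290)): print(n,plane(d,u,v,52))
E
```

```text
cams [ 312.58079735  -34.58406865 1271.82836427] [ 825.94574623 -424.17834981  928.09968716]
th 0.07057839112902282 o [627.57947437 -67.35546263] res [[-1.2, 1.7], [-1.2, -2.3], [1.0, 0.6], [-0.4, 1.8], [0.8, 0.2], [1.0, -2.0]]
knob tri [679.82658937 -32.6094845  124.1709897 ] pred [680.32695091 -33.5515617  123.        ]
knob top plane [678.92393994 -33.79355697]
0 [585.6 -40.3 172. ] [316. 196.] [315.6 203.3] [365.2 276.8] fold top [328.9 177. ]
0.05 [578.5 -39.  172. ] [315.3 199.1] [315.  206.2] [362.8 274.2] fold top [329.1 180.8]
0.1 [571.6 -38.2 172. ] [314.9 202.2] [314.6 209.1] [360.3 271.9] fold top [329.6 184.5]
0.12 [568.9 -38.1 172. ] [314.8 203.4] [314.5 210.2] [359.3 271. ] fold top [329.9 186. ]
0.15 [564.9 -38.  172. ] [314.7 205.2] [314.4 211.9] [357.8 269.7] fold top [330.3 188.2]
A [589.16253422 263.52593133]
B [507.27482762 207.96959684]
C [381.08448396 188.86633564]
```

```bash
cat >> h.py <<'E'
import json,os
Z=np.load("ro.npz") if os.path.exists("ro.npz") else None
if Z is not None:
    Rr,tr,th=Z["R"],Z["t"],float(Z["th"])
def r2w(x,y,z): return np.r_[Rr@[x,y]+tr,z]
def w2r(p): return Rr.T@(np.array(p[:2])-tr)
def setcmd(x,y,z,yaw): json.dump([x,y,z,yaw],open("cmd.json","w"))
def getcmd(): return json.load(open("cmd.json"))
def axes(yaw):
    c,s=np.cos(np.radians(yaw)),np.sin(np.radians(yaw)); return np.array([[0,0,-1],[c,s,0],[s,-c,0]])
def shift(x,y,z,yaw):  # target world -> (xyz m, turn deg)
    c=getcmd(); v=axes(c[3])@(np.array([x,y,z])-c[:3])/1000
    t=-((yaw-c[3]+180)%360-180); return v.round(4).tolist(),round(t,2)
def moved(xyz,turn):   # record a finished call's last row
    c=getcmd(); p=np.array(c[:3])+axes(c[3]).T@np.array(xyz)*1000
    setcmd(*p,c[3]-turn); s=arm.read_state()
    y=Rot.from_quat(s["ee_rot"]).as_matrix()[:,1]
    print("cmd",np.round(p,1),round(c[3]-turn,2),"meas",s["position"].round(1),round(float(np.degrees(np.arctan2(y[1],y[0]))),2),"F",s["contact_force"].round(1),"w",round(s["gripper_width"],1),"t",round(s["clock"],2))
def handle(a,z):
    return r2w(-140*np.sin(a)-40*np.cos(a),-170+200*np.cos(a)+40*np.sin(a),z), np.degrees(th-a)-90
E
python3 - <<'E'
from h import *
setcmd(208.279,589.253,220.612,-109.48)
p,y=handle(.06,260); print(p,y,shift(*p,y))
E
```

```text
[577.11743697 -38.80428608 260.        ] -89.39390283426836 ([-0.0394, 0.4691, -0.5572], np.float64(-20.09))
```

carry_out(
  plan=[
    {"hand": 0.085,"xyz": [-0.039,0.02,-0.02],"turn": -5},
    {"hand": 0.085,"xyz": [-0.039,0.055,-0.065],"turn": -12},
    {"hand": 0.085,"xyz": [-0.039,0.1,-0.115],"turn": -20},
    {"hand": 0.085,"xyz": [-0.039,0.14,-0.165],"turn": -20},
    {"hand": 0.085,"xyz": [-0.039,0.18,-0.215],"turn": -20},
    {"hand": 0.085,"xyz": [-0.039,0.22,-0.26],"turn": -20},
    {"hand": 0.06,"xyz": [-0.039,0.26,-0.31],"turn": -20},
    {"hand": 0.06,"xyz": [-0.039,0.3,-0.36],"turn": -20},
    {"hand": 0.06,"xyz": [-0.039,0.34,-0.41],"turn": -20},
    {"hand": 0.06,"xyz": [-0.039,0.38,-0.455],"turn": -20},
    {"hand": 0.06,"xyz": [-0.039,0.42,-0.5],"turn": -20},
    {"hand": 0.06,"xyz": [-0.039,0.45,-0.53],"turn": -20},
  ],
)

```text
clock: 1.85
position: [558.8, -13.9, 259.6]
ee_rot: [0.707, 0.003, -0.707, 0.003]
contact_force: [0.6, 0.9, 0.0]
gripper_width: 60.0
```

```bash
python3 - <<'E'
from h import *
moved([-.039,.45,-.53],-20)
d=arm.get_image("wrist"); cv2.imwrite("pics/w1.png",d["img"])
for a in (0.03,0.06,0.09):
    p,y=handle(a,172); q,_=handle(a,102); print(a,proj(d,p),proj(d,q),shift(p[0],p[1],230,y))
E
```

```text
cmd [557.9 -11.7 259.6] -89.48 meas [558.8 -13.9 259.6] -89.54 F [0.6 0.9 0. ] w 60.0 t 1.85
0.03 [359.88571856 199.91060752] [350.83416084 180.46864766] ([0.0296, 0.0279, -0.0232], np.float64(-1.8))
0.06 [358.53426556 206.9839708 ] [349.80724697 186.10068447] ([0.0296, 0.0272, -0.019], np.float64(-0.09))
0.09 [357.50401906 213.89715736] [349.03003334 191.61667477] ([0.0296, 0.0268, -0.0149], np.float64(1.63))
```

View pics/w1.png

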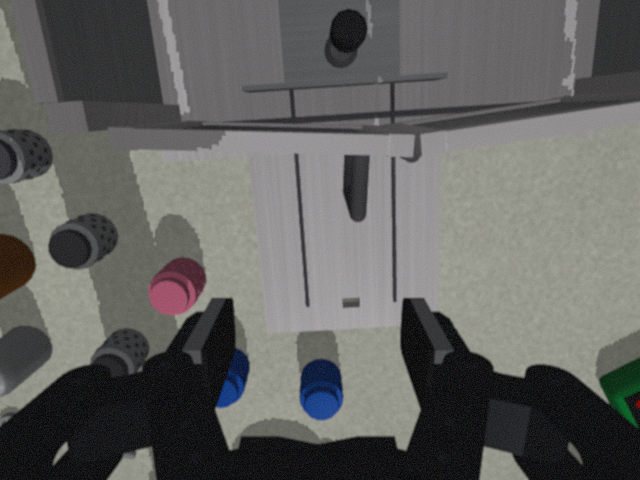

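```bash
python3 - <<'E'
from h import *
p,y=handle(.075,148); print(p,y,shift(*p,y))
E
```

```text
[575.03987738 -38.55388813 148.        ] -90.2533395269646 ([0.1116, 0.027, -0.0169], np.float64(0.77))
```

carry_out(
  plan=[
    {"hand": 0.05,"xyz": [0.0,0.027,-0.017],"turn": 1},
    {"hand": 0.05,"xyz": [0.03,0.027,-0.017],"turn": 1},
    {"hand": 0.05,"xyz": [0.06,0.027,-0.017],"turn": 1},
    {"hand": 0.05,"xyz": [0.09,0.027,-0.017],"turn": 1},
    {"hand": 0.05,"xyz": [0.111,0.027,-0.017],"turn": 1},
    {"hand": 0.05,"xyz": [0.111,0.027,-0.017],"turn": 1},
    {"hand": 0.0,"xyz": [0.111,0.027,-0.017],"turn": 1},
    {"hand": 0.0,"xyz": [0.111,0.027,-0.017],"turn": 1},
    {"hand": 0.0,"xyz": [0.111,0.027,-0.017],"turn": 1},
    {"hand": 0.0,"xyz": [0.111,0.027,-0.017],"turn": 1},
    {"hand": 0.0,"xyz": [0.111,0.027,-0.017],"turn": 1},
  ],
)

```text
clock: 3.28
position: [576.4, -37.5, 150.1]
ee_rot: [0.708, -0.002, -0.706, -0.003]
contact_force: [-0.3, 5.7, 4.5]
gripper_width: 7.9
```

```bash
python3 - <<'E'
from h import *
moved([.111,.027,-.017],1)
d=arm.get_image("wrist"); cv2.imwrite("pics/w2.png",d["img"])
for a in (.2,.3,.4,.5,.6,.7,.8,.9,1.0,1.1,1.2,1.3,1.4,1.46):
    p,y=handle(a,148.6); print(a,shift(*p,y))
E
```

```text
cmd [575.1 -38.6 148.6] -90.48 meas [576.4 -37.5 150.1] -90.43 F [-0.3  5.7  4.5] w 7.9 t 3.27
0.2 ([0.0, -0.0002, 0.0168], np.float64(6.94))
0.3 ([0.0, 0.0018, 0.0292], np.float64(12.66))
0.4 ([0.0, 0.0058, 0.0407], np.float64(18.39))
0.5 ([0.0, 0.0118, 0.0512], np.float64(24.12))
0.6 ([0.0, 0.0196, 0.0604], np.float64(29.85))
0.7 ([0.0, 0.0292, 0.0684], np.float64(35.58))
0.8 ([0.0, 0.0404, 0.075], np.float64(41.31))
0.9 ([0.0, 0.0533, 0.0803], np.float64(47.04))
1.0 ([0.0, 0.0675, 0.0841], np.float64(52.77))
1.1 ([0.0, 0.0831, 0.0863], np.float64(58.5))
1.2 ([0.0, 0.0998, 0.0871], np.float64(64.23))
1.3 ([0.0, 0.1175, 0.0863], np.float64(69.96))
1.4 ([0.0, 0.136, 0.084], np.float64(75.69))
1.46 ([0.0, 0.1475, 0.0819], np.float64(79.13))
```

View pics/w2.png

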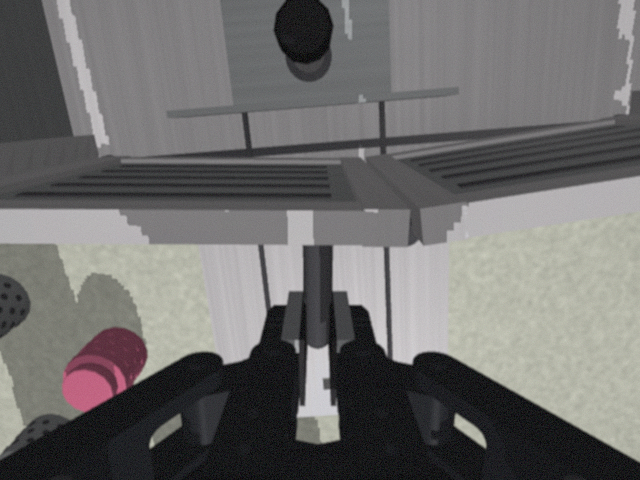

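carry_out(
  plan=[
    {"hand": 0.0,"xyz": [0.0,0.0,0.008],"turn": 3},
    {"hand": 0.0,"xyz": [0.0,0.0,0.017],"turn": 7},
    {"hand": 0.0,"xyz": [0.0,0.001,0.023],"turn": 10},
    {"hand": 0.0,"xyz": [0.0,0.002,0.029],"turn": 12.7},
    {"hand": 0.0,"xyz": [0.0,0.004,0.035],"turn": 15.5},
    {"hand": 0.0,"xyz": [0.0,0.006,0.041],"turn": 18.4},
    {"hand": 0.0,"xyz": [0.0,0.009,0.046],"turn": 21.2},
    {"hand": 0.0,"xyz": [0.0,0.012,0.051],"turn": 24.1},
    {"hand": 0.0,"xyz": [0.0,0.0155,0.056],"turn": 27},
    {"hand": 0.0,"xyz": [0.0,0.0195,0.0605],"turn": 30},
    {"hand": 0.0,"xyz": [0.0,0.029,0.068],"turn": 35.6},
    {"hand": 0.0,"xyz": [0.0,0.04,0.075],"turn": 41.3},
  ],
)

```text
clock: 4.82
position: [501.9, -78.3, 150.1]
ee_rot: [0.662, -0.252, -0.659, -0.253]
contact_force: [5.2, -1.5, 0.8]
gripper_width: 7.2
```

```bash
python3 - <<'E'
from h import *
moved([0,.04,.075],41.3)
for a in (.9,1.0,1.1,1.2,1.3,1.4,1.45,1.46):
    p,y=handle(a,148.6); print(a,shift(*p,y))
d=arm.get_image("top"); crop("t3.png",d,230,120,420,290,4)
E
```

```text
cmd [499.8 -77.9 148.6] -131.78 meas [501.9 -78.3 150.1] -131.87 F [ 5.2 -1.5  0.8] w 7.2 t 4.83
0.9 ([0.0, 0.0134, -0.0048], np.float64(5.74))
1.0 ([0.0, 0.0267, -0.0114], np.float64(11.47))
1.1 ([0.0, 0.0399, -0.0199], np.float64(17.2))
1.2 ([0.0, 0.0529, -0.0304], np.float64(22.93))
1.3 ([0.0, 0.0657, -0.0427], np.float64(28.66))
1.4 ([0.0, 0.0781, -0.0566], np.float64(34.39))
1.45 ([0.0, 0.0841, -0.0642], np.float64(37.26))
1.46 ([0.0, 0.0853, -0.0657], np.float64(37.83))
```

View pics/t3.png

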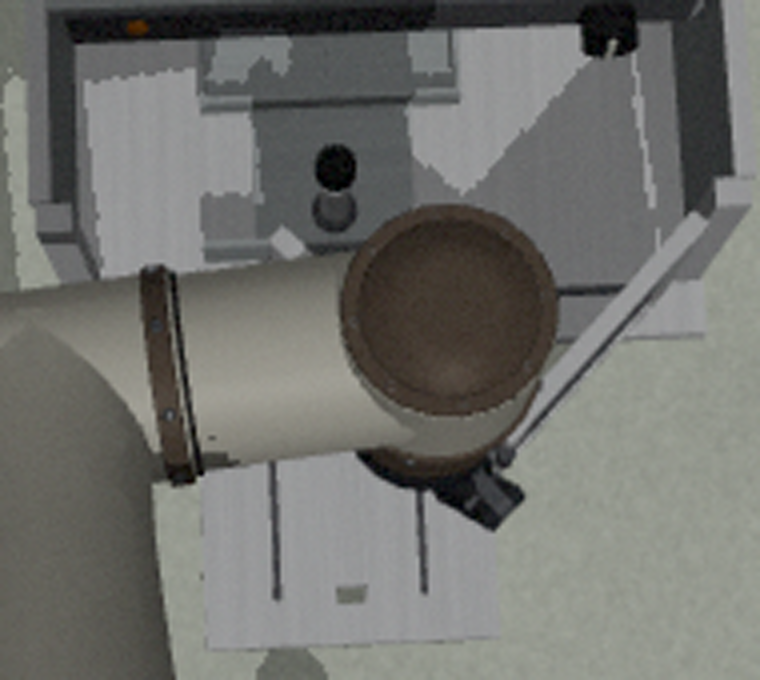

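carry_out(
  plan=[
    {"hand": 0.0,"xyz": [0.0,0.0065,-0.002],"turn": 2.8},
    {"hand": 0.0,"xyz": [0.0,0.0134,-0.005],"turn": 5.7},
    {"hand": 0.0,"xyz": [0.0,0.02,-0.008],"turn": 8.6},
    {"hand": 0.0,"xyz": [0.0,0.0267,-0.0114],"turn": 11.5},
    {"hand": 0.0,"xyz": [0.0,0.033,-0.0155],"turn": 14.3},
    {"hand": 0.0,"xyz": [0.0,0.04,-0.02],"turn": 17.2},
    {"hand": 0.0,"xyz": [0.0,0.0465,-0.025],"turn": 20},
    {"hand": 0.0,"xyz": [0.0,0.053,-0.0305],"turn": 23},
    {"hand": 0.0,"xyz": [0.0,0.0655,-0.0427],"turn": 28.6},
    {"hand": 0.0,"xyz": [0.0,0.078,-0.0565],"turn": 34.4},
    {"hand": 0.0,"xyz": [0.0,0.085,-0.065],"turn": 37.5},
    {"hand": 0.0,"xyz": [0.0,0.086,-0.067],"turn": 38},
  ],
)

```text
clock: 6.38
position: [492.5, -184.5, 150.0]
ee_rot: [-0.541, 0.453, 0.543, 0.455]
contact_force: [-2.8, 19.7, 15.4]
gripper_width: 7.8
```

```bash
python3 - <<'E'
from h import *
moved([0,.086,-.067],38)
s=arm.read_state();y=s["position"]
for a in (1.38,1.4,1.42,1.44,1.45): print(a,handle(a,148)[0])
d=arm.get_image("top"); crop("t4.png",d,230,120,420,290,4)
d=arm.get_image("wrist"); cv2.imwrite("pics/w3.png",d["img"])
E
```

```text
cmd [ 492.5 -186.7  148.6] -169.78 meas [ 492.5 -184.5  150. ] -169.89 F [-2.8 19.7 15.4] w 7.8 t 6.38
1.38 [ 489.43952992 -170.15067895  148.        ]
1.4 [ 489.98963657 -173.91213984  148.        ]
1.42 [ 490.59957252 -177.69880792  148.        ]
1.44 [ 491.26909378 -181.50916859  148.        ]
1.45 [ 491.62611615 -183.42275771  148.        ]
```

View pics/t4.png

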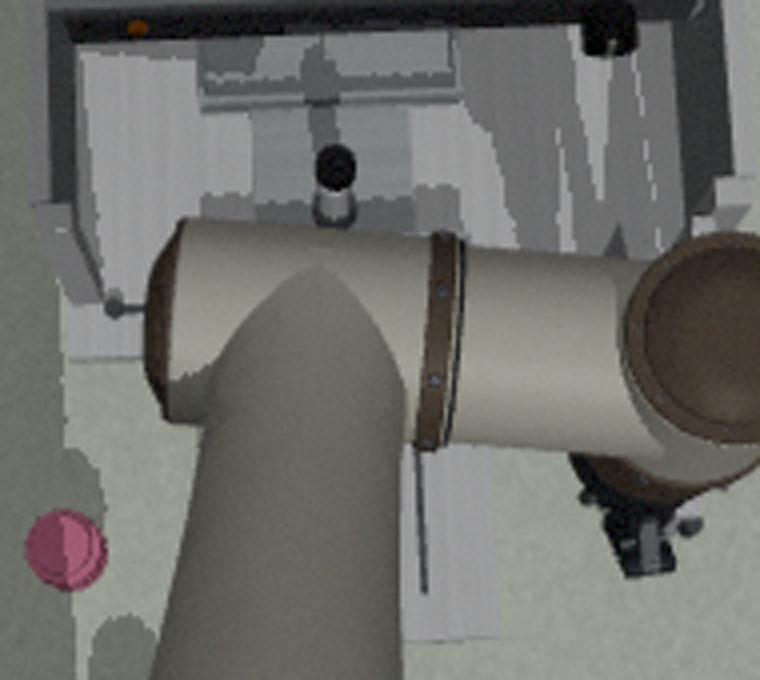

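View pics/w3.png

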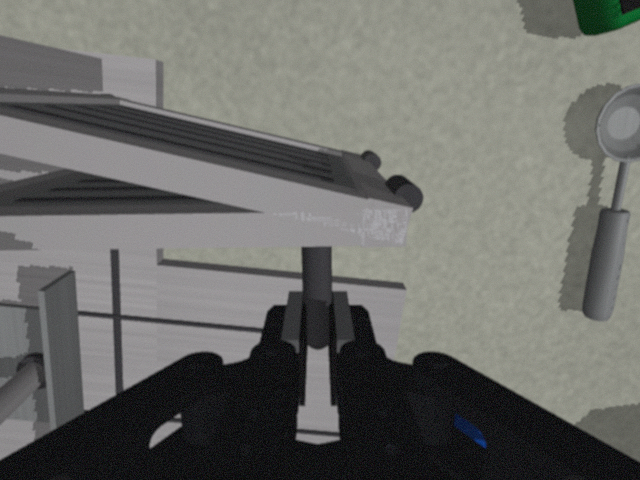

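```bash
python3 - <<'E'
from h import *
p=r2w(55,30,250); print(p,shift(*p,np.degrees(th)-90))
E
```

```text
[680.32695091 -33.5515617  250.        ] ([-0.1014, -0.2121, 0.1174], np.float64(-83.82))
```

carry_out(
  plan=[
    {"hand": 0.05,"xyz": [0.0,-0.0005,0.002],"turn": 0},
    {"hand": 0.05,"xyz": [0.0,-0.0005,0.002],"turn": 0},
    {"hand": 0.05,"xyz": [0.0,-0.0005,0.002],"turn": 0},
    {"hand": 0.05,"xyz": [-0.03,-0.0005,0.002],"turn": 0},
    {"hand": 0.05,"xyz": [-0.07,-0.0005,0.002],"turn": 0},
    {"hand": 0.05,"xyz": [-0.11,-0.0005,0.002],"turn": 0},
    {"hand": 0.05,"xyz": [-0.11,-0.0005,0.002],"turn": 0},
  ],
)

```text
clock: 7.35
position: [494.2, -185.3, 261.9]
ee_rot: [0.545, -0.452, -0.54, -0.455]
contact_force: [0.0, 0.5, -1.4]
gripper_width: 49.8
```

```bash
python3 - <<'E'
from h import *
moved([-.11,-.0005,.002],0)
p=r2w(55,30,250); print(p,shift(*p,np.degrees(th)-90))
d=arm.get_image("wrist"); cv2.imwrite("pics/w4.png",d["img"])
E
```

```text
cmd [ 492.6 -184.7  258.6] -169.78 meas [ 494.2 -185.3  261.9] -169.79 F [ 0.   0.5 -1.4] w 49.8 t 7.35
[680.32695091 -33.5515617  250.        ] ([0.0086, -0.2116, 0.1154], np.float64(-83.82))
```

View pics/w4.png

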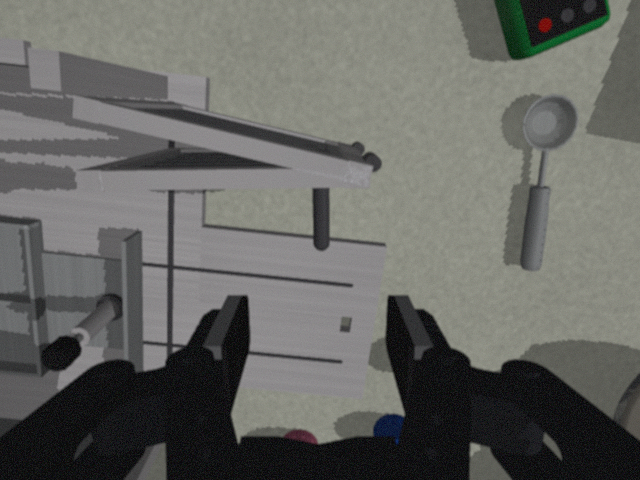

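carry_out(
  plan=[
    {"hand": 0.05,"xyz": [0.0,-0.02,0.012],"turn": -9},
    {"hand": 0.05,"xyz": [0.0,-0.05,0.03],"turn": -18},
    {"hand": 0.05,"xyz": [0.0,-0.085,0.047],"turn": -28},
    {"hand": 0.05,"xyz": [0.0,-0.12,0.066],"turn": -38},
    {"hand": 0.05,"xyz": [0.0,-0.155,0.085],"turn": -48},
    {"hand": 0.05,"xyz": [0.004,-0.185,0.1],"turn": -58},
    {"hand": 0.05,"xyz": [0.008,-0.203,0.11],"turn": -68},
    {"hand": 0.05,"xyz": [0.008,-0.212,0.115],"turn": -76},
    {"hand": 0.05,"xyz": [0.008,-0.212,0.115],"turn": -84},
    {"hand": 0.05,"xyz": [0.008,-0.212,0.115],"turn": -84},
    {"hand": 0.05,"xyz": [0.008,-0.212,0.115],"turn": -84},
  ],
)

```text
clock: 8.78
position: [680.5, -34.0, 249.6]
ee_rot: [-0.706, -0.025, 0.707, -0.025]
contact_force: [0.6, 0.3, -0.5]
gripper_width: 49.9
```

```bash
python3 - <<'E'
from h import *
moved([.008,-.212,.115],-84)
d=arm.get_image("wrist"); cv2.imwrite("pics/w5.png",d["img"])
g=cv2.cvtColor(d["img"],cv2.COLOR_BGR2GRAY)
print(proj(d,r2w(55,30,123)))
print(shift(*r2w(55,30,110),np.degrees(th)-90))
E
```

```text
cmd [680.8 -33.9 250.6] -85.78 meas [680.5 -34.  249.6] -85.9 F [ 0.6  0.3 -0.5] w 49.9 t 8.78
[315.28362295 219.96191887]
([0.1406, -0.0004, 0.0005], np.float64(0.18))
```

View pics/w5.png

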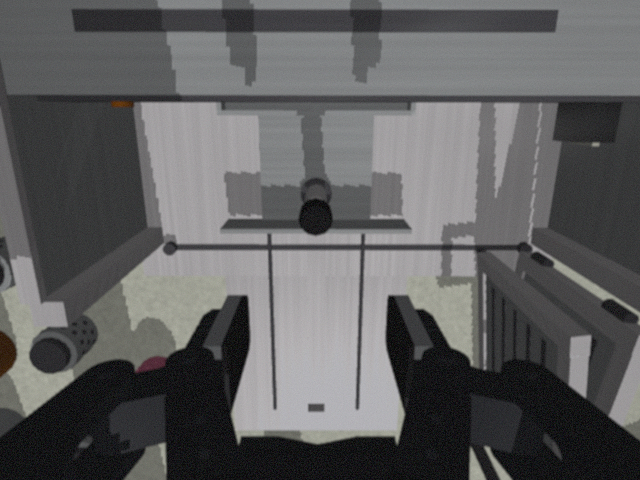

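```bash
python3 - <<'E'
from h import *
d=arm.get_image("wrist");t=arm.get_image("top")
X=tri(d,(168.5,248),t,(258.75,196.75)); print(X,w2r(X))
E
```

```text
[616.81908931 101.66721686  22.63500552] [  1.1858515  169.36069741]
```

carry_out(
  plan=[
    {"hand": 0.05,"xyz": [0.04,0.0,0.0],"turn": 0},
    {"hand": 0.05,"xyz": [0.08,0.0,0.0],"turn": 0},
    {"hand": 0.05,"xyz": [0.115,0.0,0.0],"turn": 0},
    {"hand": 0.05,"xyz": [0.14,0.0,0.0],"turn": 0},
    {"hand": 0.05,"xyz": [0.14,0.0,0.0],"turn": 0},
    {"hand": 0.0,"xyz": [0.14,0.0,0.0],"turn": 0},
    {"hand": 0.0,"xyz": [0.14,0.0,0.0],"turn": 0},
    {"hand": 0.0,"xyz": [0.14,0.0,0.0],"turn": 0},
    {"hand": 0.0,"xyz": [0.14,0.0,0.0],"turn": 0},
  ],
)

```text
clock: 10.05
position: [681.9, -33.7, 112.4]
ee_rot: [0.708, 0.026, -0.706, 0.026]
contact_force: [-1.1, 0.2, 4.5]
gripper_width: 0.5
```

```bash
python3 - <<'E'
from h import *
moved([.14,0,0],0)
E
```

```text
cmd [680.8 -33.9 110.6] -85.78 meas [681.9 -33.7 112.4] -85.74 F [-1.1  0.2  4.5] w 0.5 t 10.05
```

```bash
python3 - <<'E'
from h import *
d=arm.get_image("wrist"); cv2.imwrite("pics/w6.png",d["img"])
d=arm.get_image("scene"); crop("s3.png",d,330,220,530,370,4)
E
```

```text
(no output)
```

View pics/w6.png

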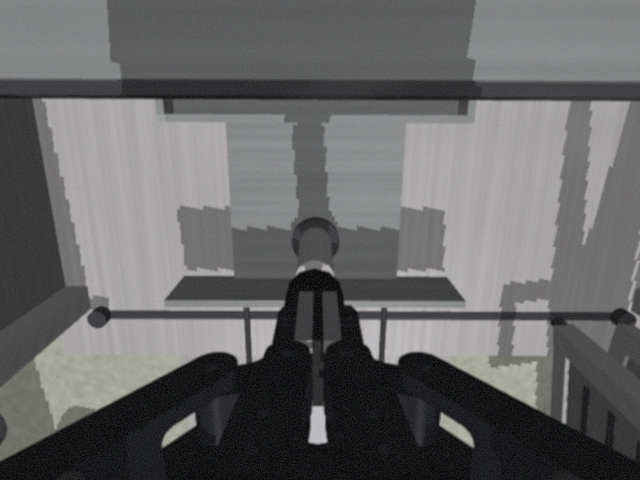

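View pics/s3.png

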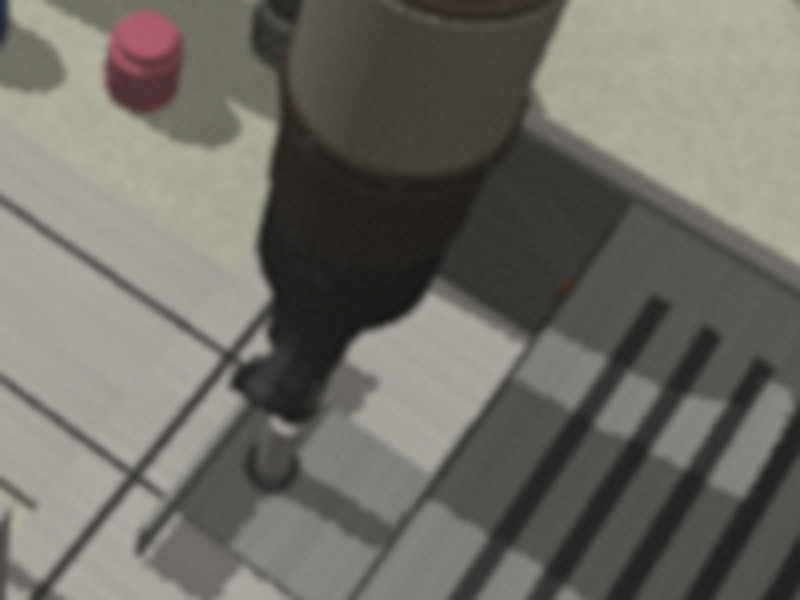

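```bash
python3 - <<'E'
from h import *
d=arm.get_image("wrist"); crop("w6c.png",d,240,200,400,360,4)
for P in (r2w(55,30,123),r2w(55,30,112),r2w(55,30,101),r2w(55,30,24),np.array([681.9,-33.7,112.4]),np.array([681.9,-33.7,95])): print(P.round(1),proj(d,P).round(1))
E
```

```text
[680.3 -33.6 123. ] [313.6 316.4]
[680.3 -33.6 112. ] [313.8 303.5]
[680.3 -33.6 101. ] [314.1 292.1]
[680.3 -33.6  24. ] [315.1 239.1]
[681.9 -33.7 112.4] [314.5 300.3]
[681.9 -33.7  95. ] [314.8 283.1]
```

View pics/w6c.png

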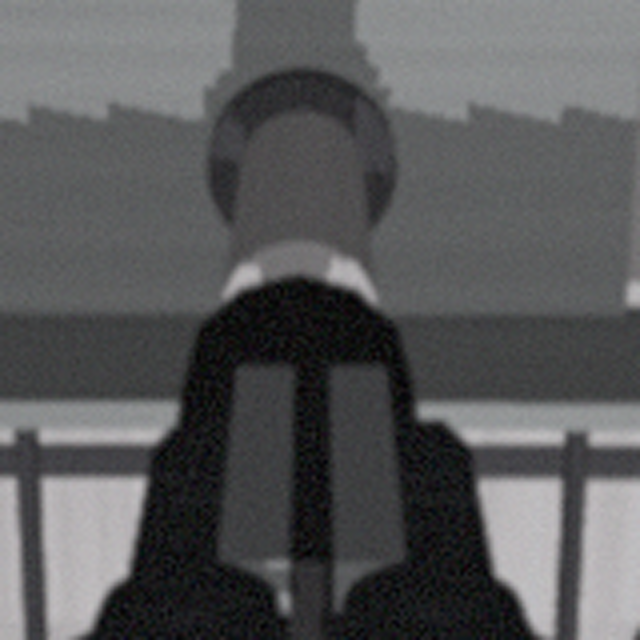

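carry_out(
  plan=[
    {"hand": 0.05,"xyz": [0.0,0.0,0.0],"turn": 0},
    {"hand": 0.05,"xyz": [0.0,0.0,0.0],"turn": 0},
    {"hand": 0.05,"xyz": [0.0,0.0,0.0],"turn": 0},
  ],
)

```text
clock: 10.58
position: [680.2, -33.7, 109.8]
ee_rot: [-0.706, -0.026, 0.707, -0.026]
contact_force: [-0.3, 0.4, -0.7]
gripper_width: 50.0
```

```bash
python3 - <<'E'
from h import *
moved([0,0,0],0)
d=arm.get_image("wrist"); crop("w7.png",d,200,160,440,340,3.3)
E
```

```text
cmd [680.8 -33.9 110.6] -85.78 meas [680.2 -33.7 109.8] -85.79 F [-0.3  0.4 -0.7] w 50.0 t 10.57
```

View pics/w7.png

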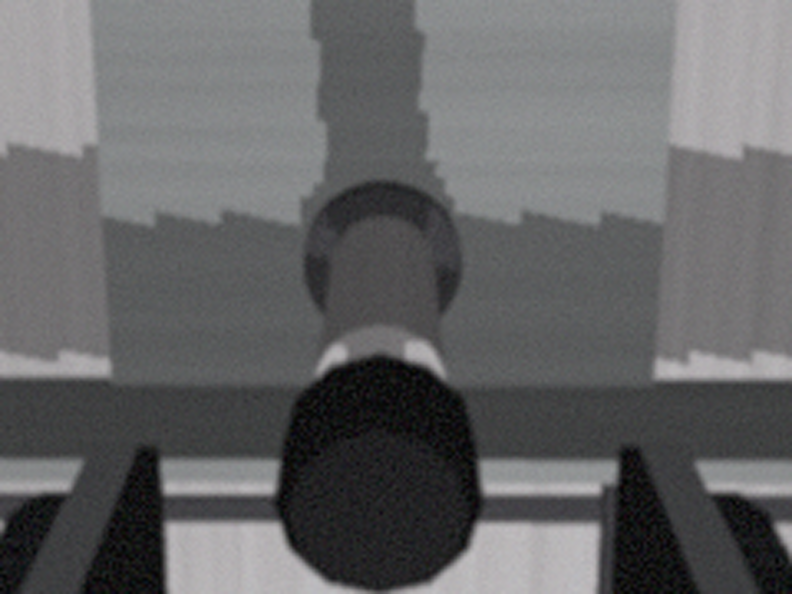

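```bash
python3 - <<'E'
from h import *
d=arm.get_image("wrist")
for x in (681,692):
  for z in (90,95,105,115,125,135): print(x,z,proj(d,[x,-33.7,z]).round(0), end=" ")
  print()
print(ray(d,320,240))
E
```

```text
681 90 [315. 279.] 681 95 [315. 284.] 681 105 [315. 294.] 681 115 [315. 305.] 681 125 [315. 317.] 681 135 [314. 331.] 
692 90 [317. 256.] 692 95 [317. 260.] 692 105 [317. 268.] 692 115 [317. 278.] 692 125 [317. 289.] 692 135 [317. 301.] 
(array([752.81742192, -29.67344146, 262.26981418]), array([-0.29670993, -0.02651464, -0.95459949]))
```

carry_out(
  plan=[
    {"hand": 0.05,"xyz": [0.008,0.0,0.0],"turn": 0},
    {"hand": 0.05,"xyz": [0.014,0.0,0.0],"turn": 0},
    {"hand": 0.05,"xyz": [0.014,0.0,0.0],"turn": 0},
    {"hand": 0.0,"xyz": [0.014,0.0,0.0],"turn": 0},
    {"hand": 0.0,"xyz": [0.014,0.0,0.0],"turn": 0},
    {"hand": 0.0,"xyz": [0.014,0.0,0.0],"turn": 0},
    {"hand": 0.0,"xyz": [0.014,0.0,0.0],"turn": 0},
  ],
)

```text
clock: 11.55
position: [681.1, -32.7, 97.2]
ee_rot: [0.707, 0.027, -0.706, 0.026]
contact_force: [-2.2, 5.8, 3.4]
gripper_width: 21.4
```

```bash
python3 - <<'E'
from h import *
moved([.014,0,0],0)
d=arm.get_image("wrist"); crop("w8.png",d,200,200,440,380,3.3)
E
```

```text
cmd [680.8 -33.9  96.6] -85.78 meas [681.1 -32.7  97.2] -85.74 F [-2.2  5.8  3.4] w 21.4 t 11.55
```

View pics/w8.png

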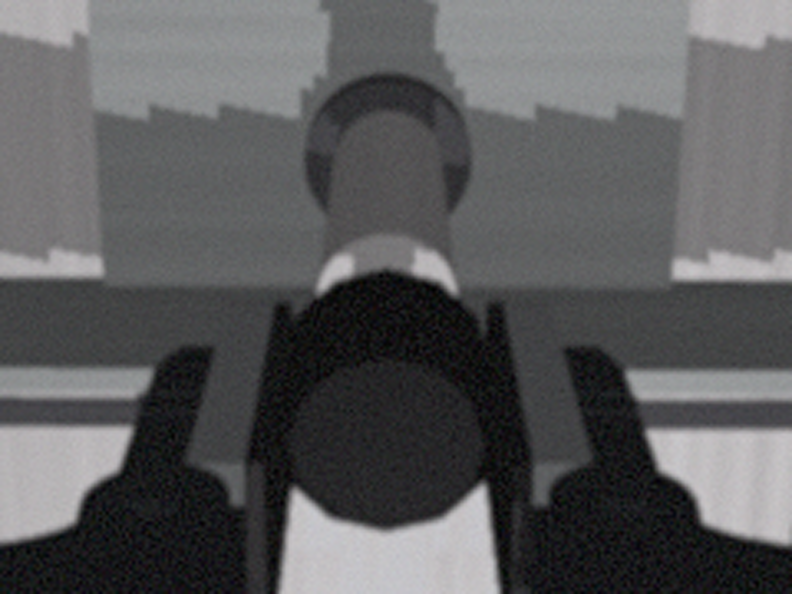

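carry_out(
  plan=[
    {"hand": 0.0,"xyz": [-0.004,0.0,0.0],"turn": 0},
    {"hand": 0.0,"xyz": [-0.008,0.0,0.0],"turn": 0},
    {"hand": 0.0,"xyz": [-0.0125,0.0,0.0],"turn": 0},
    {"hand": 0.0,"xyz": [-0.0125,0.0,0.0],"turn": 0},
  ],
)

```text
clock: 12.1
position: [680.0, -32.8, 106.8]
ee_rot: [-0.706, -0.027, 0.708, -0.025]
contact_force: [1.1, 6.3, -8.8]
gripper_width: 21.5
```

```bash
python3 - <<'E'
from h import *
moved([-.0125,0,0],0)
d=arm.get_image("wrist"); crop("w9.png",d,200,200,440,380,3.3)
c=getcmd(); D=r2w(-185,30,0)-r2w(55,30,0)
print(shift(*(np.array(c[:3])+D),c[3]))
E
```

```text
cmd [680.8 -33.9 109.1] -85.78 meas [680.  -32.8 106.8] -85.8 F [ 1.1  6.3 -8.8] w 21.5 t 12.1
([0.0, -0.0007, 0.24], -0.0)
```

View pics/w9.png

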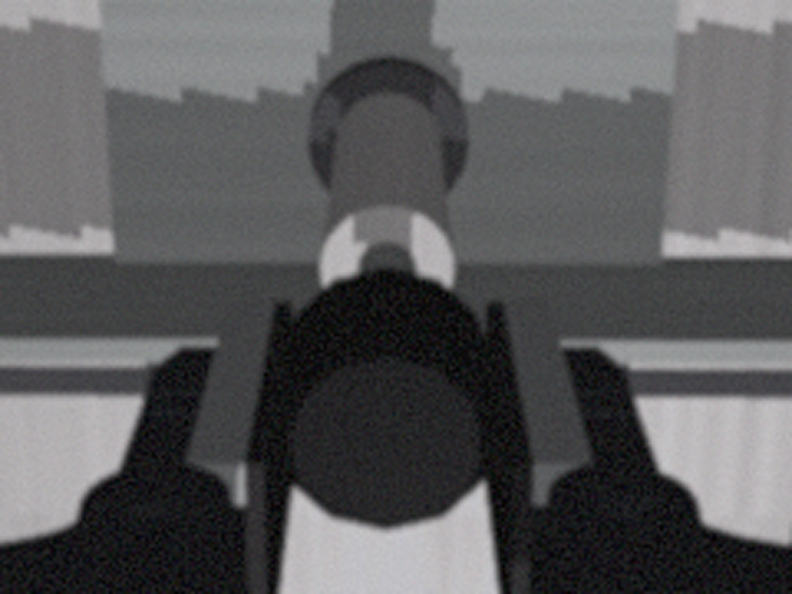

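carry_out(
  plan=[
    {"hand": 0.0,"xyz": [-0.004,0.0,0.0],"turn": 0},
    {"hand": 0.0,"xyz": [-0.004,0.0,0.002],"turn": 0},
    {"hand": 0.0,"xyz": [-0.004,0.0,0.01],"turn": 0},
    {"hand": 0.0,"xyz": [-0.004,0.0,0.03],"turn": 0},
    {"hand": 0.0,"xyz": [-0.004,0.0,0.06],"turn": 0},
    {"hand": 0.0,"xyz": [-0.004,0.0,0.09],"turn": 0},
    {"hand": 0.0,"xyz": [-0.004,0.0,0.12],"turn": 0},
    {"hand": 0.0,"xyz": [-0.004,0.0,0.15],"turn": 0},
    {"hand": 0.0,"xyz": [-0.004,0.0,0.18],"turn": 0},
    {"hand": 0.0,"xyz": [-0.004,-0.0005,0.205],"turn": 0},
    {"hand": 0.0,"xyz": [-0.004,-0.0005,0.225],"turn": 0},
    {"hand": 0.0,"xyz": [-0.004,-0.0005,0.235],"turn": 0},
  ],
)

```text
clock: 13.65
position: [445.1, -49.5, 111.9]
ee_rot: [-0.707, -0.027, 0.707, -0.025]
contact_force: [1.1, 9.2, -9.1]
gripper_width: 21.8
```

```bash
python3 - <<'E'
from h import *
moved([-.004,-.0005,.235],0)
print(w2r(arm.read_state()["position"]))
d=arm.get_image("wrist"); cv2.imwrite("pics/w10.png",d["img"])
E
```

```text
cmd [446.4 -50.7 113.1] -85.78 meas [445.1 -49.5 111.9] -85.84 F [ 1.1  9.2 -9.1] w 21.8 t 13.65
[-180.75941988   30.65090385]
```

View pics/w10.png

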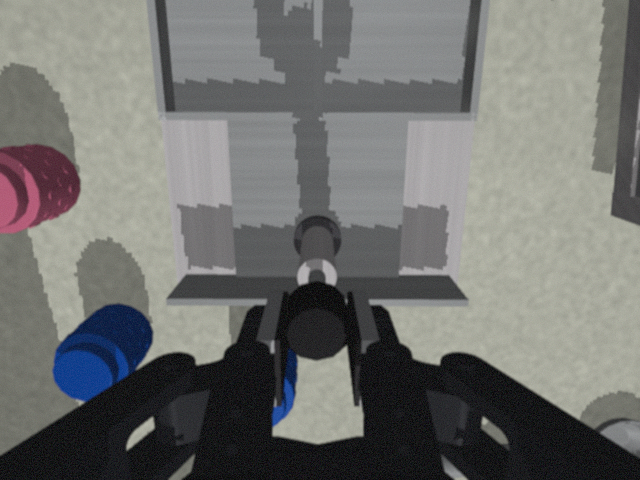

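carry_out(
  plan=[
    {"hand": 0.0,"xyz": [0.0,0.0,0.003],"turn": 0},
    {"hand": 0.0,"xyz": [0.0,0.0,0.006],"turn": 0},
    {"hand": 0.0,"xyz": [0.0,0.0,0.007],"turn": 0},
    {"hand": 0.0,"xyz": [0.008,0.0,0.007],"turn": 0},
    {"hand": 0.0,"xyz": [0.014,0.0,0.007],"turn": 0},
    {"hand": 0.0,"xyz": [0.018,0.0,0.007],"turn": 0},
    {"hand": 0.0,"xyz": [0.018,0.0,0.007],"turn": 0},
  ],
)

```text
clock: 14.58
position: [443.2, -49.7, 97.1]
ee_rot: [0.71, 0.027, -0.704, 0.026]
contact_force: [1.0, 9.9, 4.0]
gripper_width: 21.2
```

```bash
python3 - <<'E'
from h import *
moved([.018,0,.007],0)
print(w2r(arm.read_state()["position"]))
E
```

```text
cmd [439.4 -51.2  95.1] -85.78 meas [443.2 -49.7  97.1] -85.71 F [1.  9.9 4. ] w 21.2 t 14.57
[-182.65753205   30.64588309]
```

carry_out(
  plan=[
    {"hand": 0.06,"xyz": [0.0,0.001,-0.003],"turn": 0},
    {"hand": 0.06,"xyz": [0.0,0.001,-0.003],"turn": 0},
    {"hand": 0.06,"xyz": [0.0,0.001,-0.003],"turn": 0},
    {"hand": 0.06,"xyz": [-0.04,0.001,-0.003],"turn": 0},
    {"hand": 0.06,"xyz": [-0.1,0.001,-0.003],"turn": 0},
    {"hand": 0.06,"xyz": [-0.155,0.001,-0.003],"turn": 0},
    {"hand": 0.06,"xyz": [-0.155,0.06,-0.003],"turn": 0},
    {"hand": 0.06,"xyz": [-0.155,0.12,-0.003],"turn": 0},
    {"hand": 0.06,"xyz": [-0.155,0.12,-0.003],"turn": 0},
  ],
)

```text
clock: 15.7
position: [450.7, -173.9, 249.6]
ee_rot: [-0.706, -0.024, 0.707, -0.024]
contact_force: [0.7, 0.4, -0.3]
gripper_width: 60.2
```

```bash
python3 - <<'E'
from h import *
moved([-.155,.12,-.003],0)
d=arm.get_image("top"); crop("t5.png",d,110,120,420,330,2.5)
s=arm.get_image("scene"); crop("s5.png",s,270,130,470,340,2.8)
w=arm.get_image("wrist"); cv2.imwrite("pics/w11.png",w["img"])
print("knob pred",proj(d,r2w(-185,30,123)),proj(s,r2w(-185,30,123)),proj(w,r2w(-185,30,123)))
E
```

```text
cmd [ 451.3 -170.6  250.1] -85.78 meas [ 450.7 -173.9  249.6] -86.13 F [ 0.7  0.4 -0.3] w 60.2 t 15.7
knob pred [318.59369694 264.2188798 ] [307.64228924 251.36595199] [138.88361892 221.52442311]
```

View pics/t5.png

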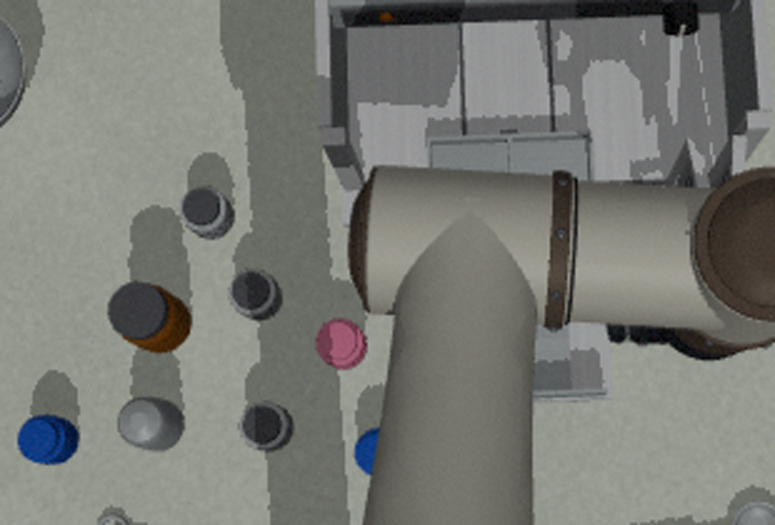

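View pics/s5.png

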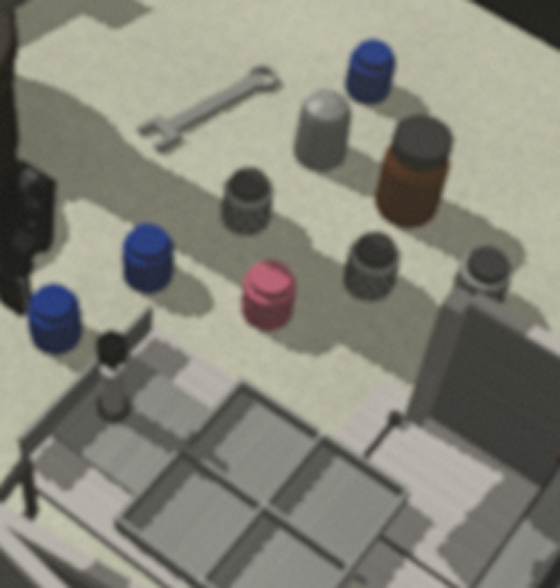

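View pics/w11.png

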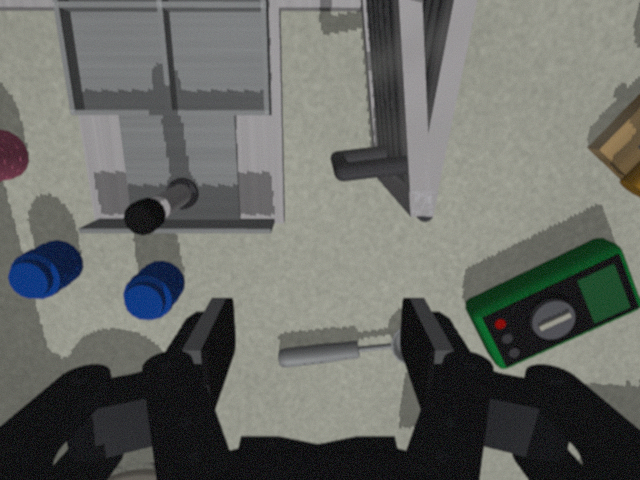

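```bash
python3 - <<'E'
from h import *
s=arm.get_image("scene");w=arm.get_image("wrist")
crop("s6.png",s,285,235,345,285,12); crop("w12.png",w,100,160,240,260,5)
print(arm.read_state()["position"],proj(w,r2w(-185,30,123)),proj(w,r2w(-180,30,123)),proj(s,r2w(-185,30,123)),proj(s,r2w(-180,30,123)))
E
```

```text
[ 451.28342941 -169.77588483  250.07513978] [140.85200618 221.68845278] [139.99421454 214.59167994] [307.64228924 251.36595199] [309.46225026 252.60421822]
```

View pics/s6.png

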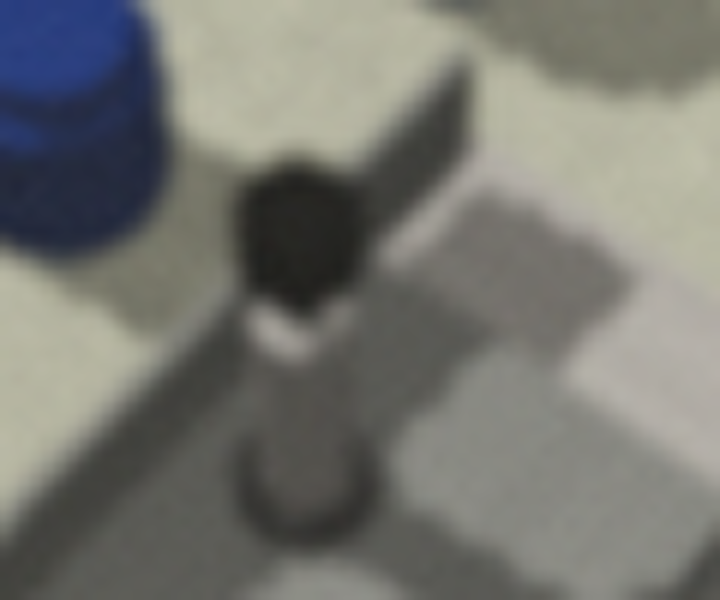

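View pics/w12.png

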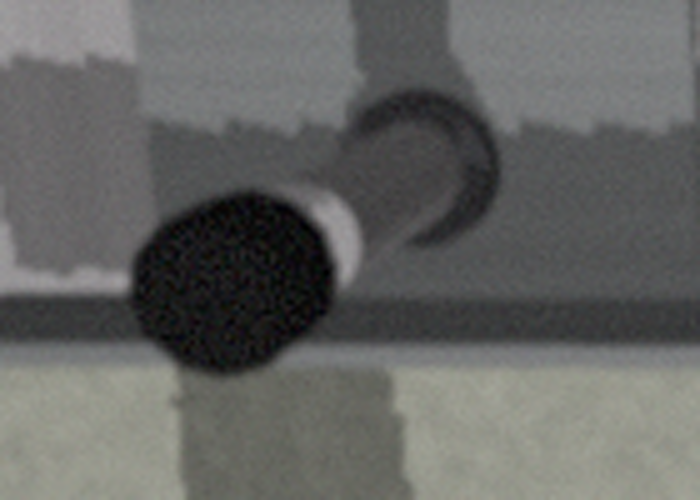

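```bash
python3 - <<'E'
from h import *
s=arm.get_image("scene");w=arm.get_image("wrist")
for ps,pw in (((310.1,252.9),(144.4,218)),((310,252),(144,217.5))):
    X=tri(s,ps,w,pw); print(X,w2r(X))
# pillar base flange centre (z~24+?) scene (305,490)/12 ; wrist (437,165)/5
X=tri(s,(285+308/12,235+480/12),w,(100+435/5,160+165/5)); print(X,w2r(X))
E
```

```text
[439.8891705  -44.47740807 107.64803939] [-185.60967009   36.05698149]
[443.62166268 -48.68117073 119.36306283] [-182.18291895   31.60046997]
[444.20130644 -50.85509666  27.72145695] [-181.75802313   29.39107993]
```

```bash
python3 - <<'E'
from h import *
s=arm.get_image("scene");w=arm.get_image("wrist")
for x in (-182,-185):
  for z in (24,30,101,123,132): print(x,z,((proj(s,r2w(x,30,z))-[285,235])*12).round(0),((proj(w,r2w(x,30,z))-[100,160])*5).round(0))
E
```

```text
-182 24 [296. 492.] [424. 155.]
-182 30 [295. 476.] [414. 162.]
-182 101 [287. 273.] [266. 252.]
-182 123 [285. 205.] [206. 289.]
-182 132 [284. 177.] [178. 306.]
-185 24 [284. 483.] [426. 172.]
-185 30 [283. 467.] [415. 178.]
-185 101 [275. 264.] [268. 272.]
-185 123 [272. 196.] [208. 311.]
-185 132 [271. 168.] [181. 328.]
```

```bash
python3 - <<'E'
from h import *
w=arm.get_image("wrist");t=arm.get_image("top")
for p in ((285,355),(340,350),(405,340),(419,219),(283,220)): print(p,plane(w,*p,0))
c={}
g=cv2.cvtColor(t["img"],cv2.COLOR_BGR2HSV)
cv2.imwrite("pics/t6.png",cv2.resize(t["img"][190:310,110:280],None,fx=4.5,fy=4.5,interpolation=cv2.INTER_CUBIC))
E
```

```text
(285, 355) [ 265.87299055 -149.15367976]
(340, 350) [ 276.56038312 -208.29862821]
(405, 340) [ 294.02073807 -276.91982813]
(419, 219) [ 428.34495342 -272.61127823]
(283, 220) [ 417.24841931 -139.14093702]
```

View pics/t6.png

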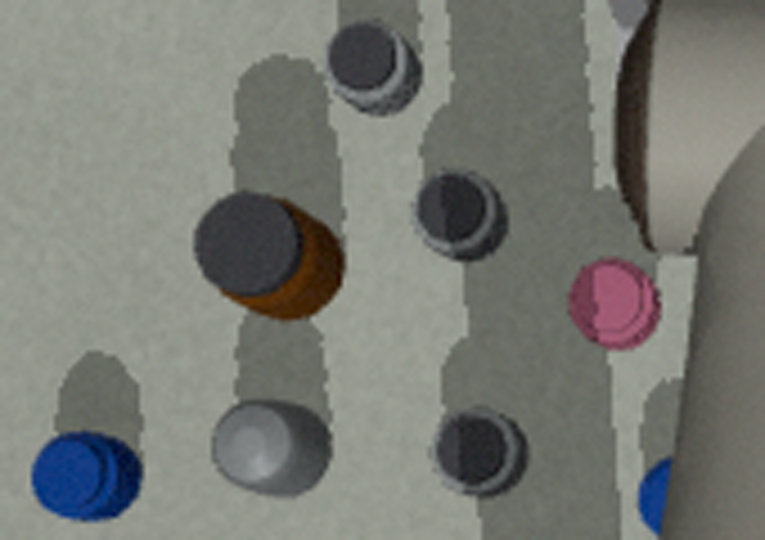

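```bash
python3 - <<'E'
from h import *
t=arm.get_image("top")
for p in ((190.7,202.7),(210.4,236.2),(215.3,289.8)): print(plane(t,*p,52))
print(shift(445,205,60,-85.78))
E
```

```text
[589.95386882 261.8834145 ]
[509.17555767 209.51720971]
[381.50955624 190.54039478]
([0.1901, -0.3751, -0.0214], -0.0)
```

carry_out(
  plan=[
    {"hand": 0.0,"xyz": [0.0,-0.03,0.0],"turn": 0},
    {"hand": 0.0,"xyz": [0.0,-0.08,0.0],"turn": 0},
    {"hand": 0.0,"xyz": [0.0,-0.135,0.0],"turn": 0},
    {"hand": 0.0,"xyz": [0.0,-0.19,0.0],"turn": 0},
    {"hand": 0.0,"xyz": [0.0,-0.245,0.0],"turn": 0},
    {"hand": 0.0,"xyz": [0.0,-0.3,0.0],"turn": 0},
    {"hand": 0.0,"xyz": [0.0,-0.345,-0.01],"turn": 0},
    {"hand": 0.0,"xyz": [0.0,-0.374,-0.021],"turn": 0},
    {"hand": 0.0,"xyz": [0.05,-0.374,-0.021],"turn": 0},
    {"hand": 0.0,"xyz": [0.1,-0.374,-0.021],"turn": 0},
    {"hand": 0.0,"xyz": [0.13,-0.374,-0.021],"turn": 0},
    {"hand": 0.0,"xyz": [0.13,-0.374,-0.021],"turn": 0},
  ],
)

```text
clock: 17.8
position: [443.5, 203.0, 118.2]
ee_rot: [-0.705, -0.025, 0.708, -0.027]
contact_force: [0.6, 0.6, 0.5]
gripper_width: 0.1
```

```bash
python3 - <<'E'
from h import *
moved([.13,-.374,-.021],0)
w=arm.get_image("wrist"); cv2.imwrite("pics/w13.png",w["img"])
s=arm.get_image("scene"); crop("s7.png",s,300,130,480,270,4.4)
P=arm.read_state()["position"]
for dz in (0,-5,-10,-17): print(dz,proj(w,P+[0,0,dz]),(proj(s,P+[0,0,dz])-[300,130])*4.4)
print(shift(445,205,22,-85.78))
E
```

```text
cmd [444.7 203.9 120.1] -85.78 meas [443.5 203.  118.2] -85.76 F [0.6 0.6 0.5] w 0.1 t 17.8
0 [311.01777374 298.58367245] [371.63660424 249.1366592 ]
-5 [311.16790005 293.15227918] [370.55568131 255.41161778]
-10 [311.30973176 288.02097485] [369.48303382 261.63853589]
-17 [311.49562135 281.29570849] [367.99505009 270.27655807]
([0.0981, -0.0011, -0.0004], -0.0)
```

View pics/w13.png

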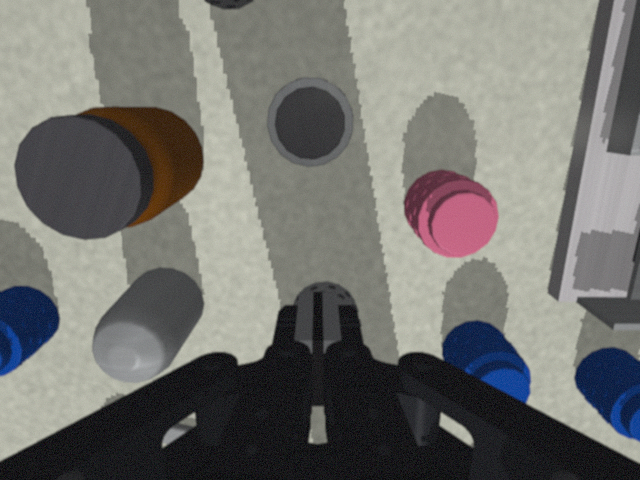

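View pics/s7.png

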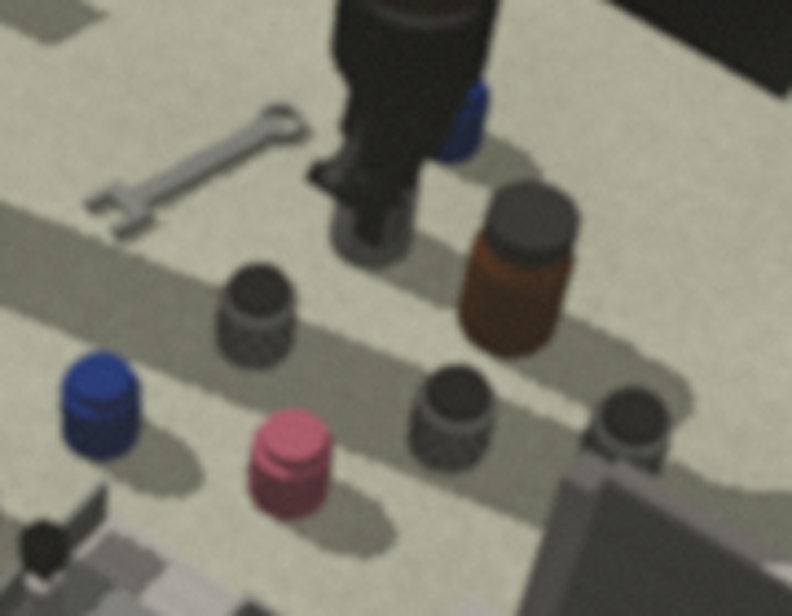

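carry_out(
  plan=[
    {"hand": 0.0,"xyz": [0.05,0.0,0.0],"turn": 0},
    {"hand": 0.0,"xyz": [0.085,0.0,0.0],"turn": 0},
    {"hand": 0.0,"xyz": [0.095,0.0,0.0],"turn": 0},
    {"hand": 0.0,"xyz": [0.1,0.0,0.0],"turn": 0},
    {"hand": 0.0,"xyz": [0.103,0.0,0.0],"turn": 0},
    {"hand": 0.0,"xyz": [0.103,0.0,0.0],"turn": 0},
  ],
)

```text
clock: 18.65
position: [445.3, 204.4, 18.0]
ee_rot: [0.707, 0.027, -0.706, 0.026]
contact_force: [0.8, 0.2, -0.0]
gripper_width: 0.1
```

```bash
python3 - <<'E'
from h import *
moved([.103,0,0],0)
s=arm.get_image("scene"); crop("s8.png",s,330,150,430,230,8)
P=arm.read_state()["position"]
for dz in (0,-5,-10,-17): print(dz,(proj(s,P+[0,0,dz])-[330,150])*8)
E
```

```text
cmd [444.7 203.9  17.1] -85.78 meas [445.3 204.4  18. ] -85.76 F [ 0.8  0.2 -0. ] w 0.1 t 18.65
0 [396.99827464 511.64208531]
-5 [395.31521222 521.43401272]
-10 [393.64409142 531.15646472]
-17 [391.32434343 544.6525797 ]
```

View pics/s8.png

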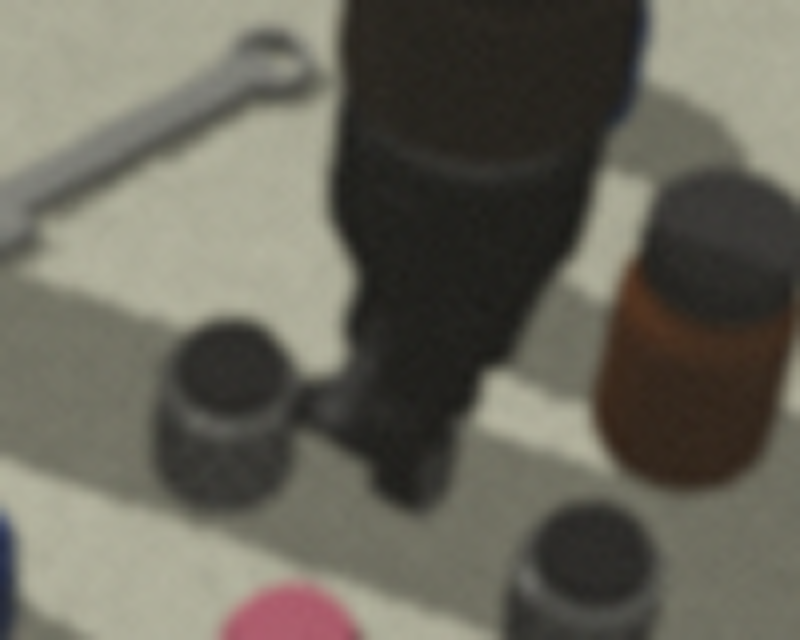

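carry_out(
  plan=[
    {"hand": 0.0,"xyz": [0.003,0.0,0.0],"turn": 0},
    {"hand": 0.0,"xyz": [0.006,0.0,0.0],"turn": 0},
    {"hand": 0.0,"xyz": [0.009,0.0,0.0],"turn": 0},
    {"hand": 0.0,"xyz": [0.009,0.0,0.0],"turn": 0},
  ],
)

```text
clock: 19.2
position: [444.6, 203.8, 7.7]
ee_rot: [-0.706, -0.026, 0.707, -0.026]
contact_force: [0.5, 0.5, 1.2]
gripper_width: 0.2
```

carry_out(
  plan=[
    {"hand": 0.0,"xyz": [0.002,0.0,0.0],"turn": 0},
    {"hand": 0.0,"xyz": [0.004,0.0,0.0],"turn": 0},
    {"hand": 0.0,"xyz": [0.006,0.0,0.0],"turn": 0},
    {"hand": 0.0,"xyz": [0.006,0.0,0.0],"turn": 0},
  ],
)

```text
clock: 19.7
position: [444.7, 203.8, 1.9]
ee_rot: [-0.707, -0.026, 0.707, -0.026]
contact_force: [0.3, -0.4, -0.5]
gripper_width: 0.2
```

```bash
python3 - <<'E'
from h import *
moved([.015,0,0],0)
E
```

```text
cmd [444.7 203.9   2.1] -85.78 meas [444.7 203.8   1.9] -85.77 F [ 0.3 -0.4 -0.5] w 0.2 t 19.7
```

carry_out(
  plan=[
    {"hand": 0.0,"xyz": [0.002,0.0,0.0],"turn": 0},
    {"hand": 0.0,"xyz": [0.004,0.0,0.0],"turn": 0},
    {"hand": 0.0,"xyz": [0.006,0.0,0.0],"turn": 0},
    {"hand": 0.0,"xyz": [0.006,0.0,0.0],"turn": 0},
  ],
)

```text
clock: 20.2
position: [444.6, 203.8, -4.1]
ee_rot: [-0.706, -0.026, 0.707, -0.026]
contact_force: [-0.0, 0.3, 0.1]
gripper_width: -0.0
```

carry_out(
  plan=[
    {"hand": 0.0,"xyz": [0.002,0.0,0.0],"turn": 0},
    {"hand": 0.0,"xyz": [0.004,0.0,0.0],"turn": 0},
    {"hand": 0.0,"xyz": [0.006,0.0,0.0],"turn": 0},
    {"hand": 0.0,"xyz": [0.006,0.0,0.0],"turn": 0},
  ],
)

```text
clock: 20.7
position: [444.6, 203.8, -10.1]
ee_rot: [-0.707, -0.026, 0.707, -0.026]
contact_force: [0.2, 0.2, -0.6]
gripper_width: 0.2
```

```bash
python3 - <<'E'
from h import *
moved([.012,0,0],0)
s=arm.get_image("scene"); crop("s9.png",s,330,150,430,230,8)
E
```

```text
cmd [444.7 203.9  -9.9] -85.78 meas [444.6 203.8 -10.1] -85.77 F [ 0.2  0.2 -0.6] w 0.2 t 20.7
```

View pics/s9.png

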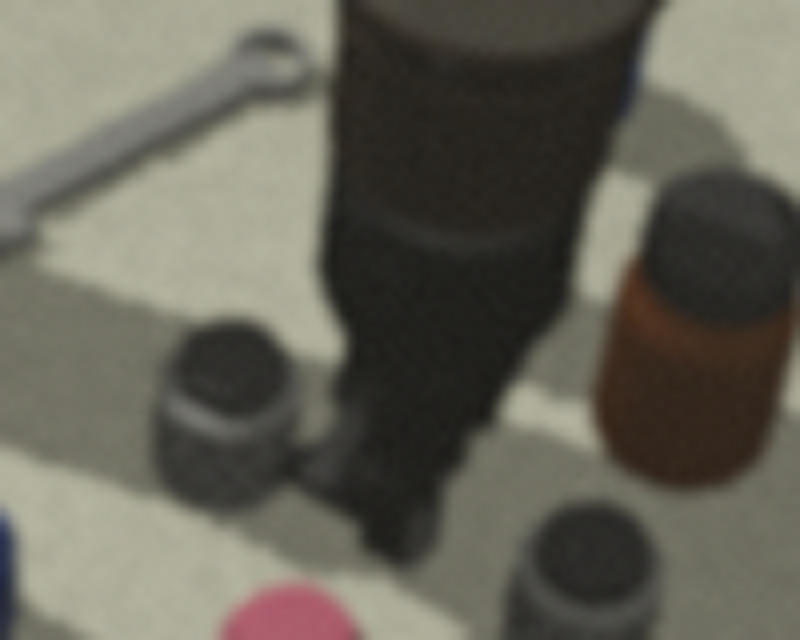

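carry_out(
  plan=[
    {"hand": 0.0,"xyz": [0.001,0.0,0.0],"turn": 0},
    {"hand": 0.0,"xyz": [0.002,0.0,0.0],"turn": 0},
    {"hand": 0.0,"xyz": [0.003,0.0,0.0],"turn": 0},
    {"hand": 0.0,"xyz": [0.004,0.0,0.0],"turn": 0},
    {"hand": 0.0,"xyz": [0.004,0.0,0.0],"turn": 0},
  ],
)

```text
clock: 21.38
position: [444.9, 204.1, -10.7]
ee_rot: [0.707, 0.027, -0.706, 0.027]
contact_force: [-7.8, -1.7, 26.9]
gripper_width: -0.3
```

```bash
python3 - <<'E'
from h import *
moved([.004,0,0],0)
E
```

```text
cmd [444.7 203.9 -13.9] -85.78 meas [444.9 204.1 -10.7] -85.69 F [-7.8 -1.7 26.9] w -0.3 t 21.38
```

carry_out(
  plan=[
    {"hand": 0.0,"xyz": [-0.006,0.0,0.0],"turn": 0},
    {"hand": 0.048,"xyz": [-0.006,0.0,0.0],"turn": 0},
    {"hand": 0.048,"xyz": [-0.006,0.0,0.0],"turn": 0},
    {"hand": 0.048,"xyz": [-0.006,0.0,0.0],"turn": 0},
    {"hand": 0.048,"xyz": [-0.003,0.0,0.0],"turn": 0},
    {"hand": 0.048,"xyz": [0.0,0.0,0.0],"turn": 0},
    {"hand": 0.048,"xyz": [0.002,0.0,0.0],"turn": 0},
    {"hand": 0.048,"xyz": [0.002,0.0,0.0],"turn": 0},
  ],
)

```text
clock: 22.38
position: [444.7, 203.9, -13.4]
ee_rot: [0.707, 0.026, -0.707, 0.027]
contact_force: [-7.8, -1.5, 24.3]
gripper_width: 48.0
```

carry_out(
  plan=[
    {"hand": 0.048,"xyz": [0.001,0.0,0.0],"turn": 0},
    {"hand": 0.048,"xyz": [0.002,0.0,0.0],"turn": 0},
    {"hand": 0.048,"xyz": [0.003,0.0,0.0],"turn": 0},
    {"hand": 0.048,"xyz": [0.004,0.0,0.0],"turn": 0},
    {"hand": 0.048,"xyz": [0.004,0.0,0.0],"turn": 0},
  ],
)

```text
clock: 23.0
position: [444.8, 203.9, -13.6]
ee_rot: [0.707, 0.027, -0.706, 0.027]
contact_force: [-16.5, -4.5, 57.1]
gripper_width: 47.8
```

```bash
python3 - <<'E'
from h import *
moved([.006,0,0],0)
E
```

```text
cmd [444.7 203.9 -19.9] -85.78 meas [444.8 203.9 -13.6] -85.66 F [-16.5  -4.5  57.1] w 47.8 t 23.0
```

```bash
python3 - <<'E'
from h import *
t=arm.get_image("top")
print("jar",plane(t,165,244.4,95),"shaker",plane(t,110+252/4.5,190+445/4.5,70))
print(shift(381.5,190.5,90,-85.78))
E
```

```text
jar [480.17378787 304.20996471] shaker [379.49459576 301.59150117]
([-0.1099, 0.0087, 0.064], -0.0)
```

carry_out(
  plan=[
    {"hand": 0.06,"xyz": [-0.03,0.0,0.0],"turn": 0},
    {"hand": 0.065,"xyz": [-0.08,0.0,0.0],"turn": 0},
    {"hand": 0.065,"xyz": [-0.11,0.0,0.01],"turn": 0},
    {"hand": 0.065,"xyz": [-0.11,0.009,0.05],"turn": 0},
    {"hand": 0.065,"xyz": [-0.11,0.009,0.064],"turn": 0},
    {"hand": 0.065,"xyz": [-0.11,0.009,0.064],"turn": 0},
    {"hand": 0.065,"xyz": [-0.11,0.009,0.064],"turn": 0},
  ],
)

```text
clock: 23.92
position: [382.5, 190.9, 90.0]
ee_rot: [0.707, 0.026, -0.706, 0.026]
contact_force: [0.2, 0.7, 0.8]
gripper_width: 65.3
```

```bash
python3 - <<'E'
from h import *
moved([-.11,.009,.064],0)
w=arm.get_image("wrist"); cv2.imwrite("pics/w14.png",w["img"])
print(shift(381.5,190.5,4.2,-85.78), proj(w,[381.5,190.5,52]))
E
```

```text
cmd [381.5 190.2  90.1] -85.78 meas [382.5 190.9  90. ] -85.74 F [0.2 0.7 0.8] w 65.3 t 23.93
([0.0859, -0.0003, -0.0], -0.0) [316.03574826 268.23193076]
```

View pics/w14.png

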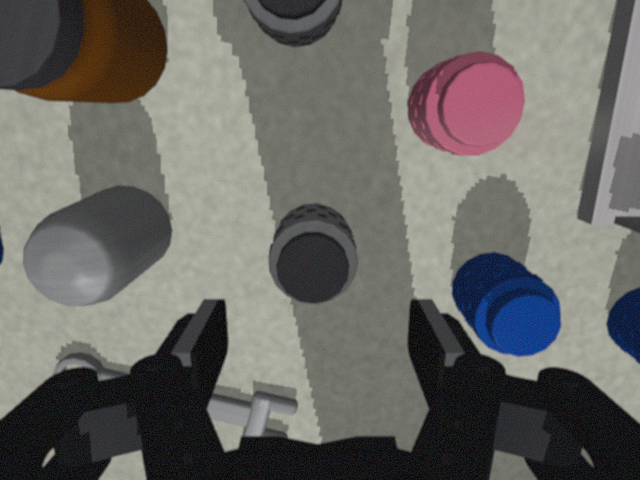

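carry_out(
  plan=[
    {"hand": 0.065,"xyz": [0.03,0.0,0.0],"turn": 0},
    {"hand": 0.065,"xyz": [0.06,0.0,0.0],"turn": 0},
    {"hand": 0.065,"xyz": [0.086,0.0,0.0],"turn": 0},
    {"hand": 0.065,"xyz": [0.086,0.0,0.0],"turn": 0},
    {"hand": 0.04,"xyz": [0.086,0.0,0.0],"turn": 0},
    {"hand": 0.03,"xyz": [0.086,0.0,0.0],"turn": 0},
    {"hand": 0.03,"xyz": [0.086,0.0,0.0],"turn": 0},
    {"hand": 0.03,"xyz": [0.086,0.0,0.0],"turn": 0},
    {"hand": 0.03,"xyz": [0.086,0.0,0.0],"turn": 0},
    {"hand": 0.03,"xyz": [0.066,0.0,0.0],"turn": 0},
    {"hand": 0.03,"xyz": [0.036,0.0,0.0],"turn": 0},
  ],
)

```text
clock: 25.35
position: [380.6, 189.3, 53.9]
ee_rot: [-0.706, -0.025, 0.708, -0.027]
contact_force: [-0.5, 0.6, -1.1]
gripper_width: 44.1
```

```bash
python3 - <<'E'
from h import *
moved([.036,0,0],0)
w=arm.get_image("wrist"); cv2.imwrite("pics/w15.png",w["img"])
p=r2w(5,70,120);print(p,shift(*p,np.degrees(th)-90))
for q in((5,70),(5,-10),(-75,70),(-75,-10)): print(q,r2w(*q,0))
E
```

```text
cmd [381.5 190.2  54.1] -85.78 meas [380.6 189.3  53.9] -85.79 F [-0.5  0.6 -1.1] w 44.1 t 25.35
[627.63063955   2.82286295 120.        ] ([-0.0659, 0.205, -0.2317], np.float64(0.18))
(5, 70) [627.63063955   2.82286295   0.        ]
(5, -10) [633.27222437 -76.97796737   0.        ]
(-75, 70) [547.82980922  -2.81872187   0.        ]
(-75, -10) [553.47139404 -82.61955219   0.        ]
```

View pics/w15.png

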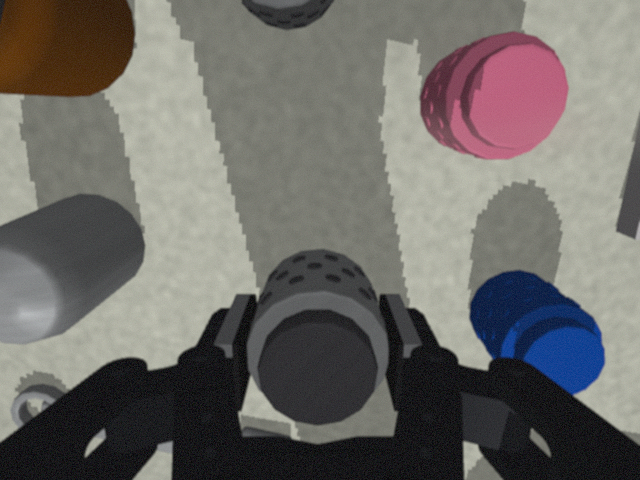

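carry_out(
  plan=[
    {"hand": 0.03,"xyz": [-0.05,0.0,0.0],"turn": 0},
    {"hand": 0.03,"xyz": [-0.1,0.0,0.0],"turn": 0},
    {"hand": 0.03,"xyz": [-0.11,0.02,-0.025],"turn": 0},
    {"hand": 0.03,"xyz": [-0.11,0.05,-0.055],"turn": 0},
    {"hand": 0.03,"xyz": [-0.11,0.08,-0.09],"turn": 0},
    {"hand": 0.03,"xyz": [-0.11,0.11,-0.125],"turn": 0},
    {"hand": 0.03,"xyz": [-0.11,0.14,-0.16],"turn": 0},
    {"hand": 0.03,"xyz": [-0.11,0.17,-0.19],"turn": 0},
    {"hand": 0.03,"xyz": [-0.11,0.195,-0.22],"turn": 0},
    {"hand": 0.03,"xyz": [-0.11,0.205,-0.232],"turn": 0},
    {"hand": 0.03,"xyz": [-0.11,0.205,-0.232],"turn": 0},
  ],
)

```text
clock: 26.78
position: [627.7, 2.6, 163.1]
ee_rot: [-0.706, -0.026, 0.707, -0.026]
contact_force: [-0.8, 0.1, -2.4]
gripper_width: 44.5
```

```bash
python3 - <<'E'
from h import *
moved([-.11,.205,-.232],0)
w=arm.get_image("wrist"); cv2.imwrite("pics/w16.png",w["img"])
for q in((5,70),(5,-10),(-75,70),(-75,-10)): print(q,proj(w,r2w(*q,24)))
p=r2w(5,70,28.5);print(shift(*p,-85.78))
E
```

```text
cmd [628.    2.8 164.1] -85.78 meas [627.7   2.6 163.1] -85.85 F [-0.8  0.1 -2.4] w 44.5 t 26.77
(5, 70) [315.74412106 215.35225747]
(5, -10) [428.23728654 215.53509939]
(-75, 70) [315.72129171 316.79947103]
(-75, -10) [420.16501778 316.98915298]
([0.1356, -0.0, 0.0003], -0.0)
```

View pics/w16.png

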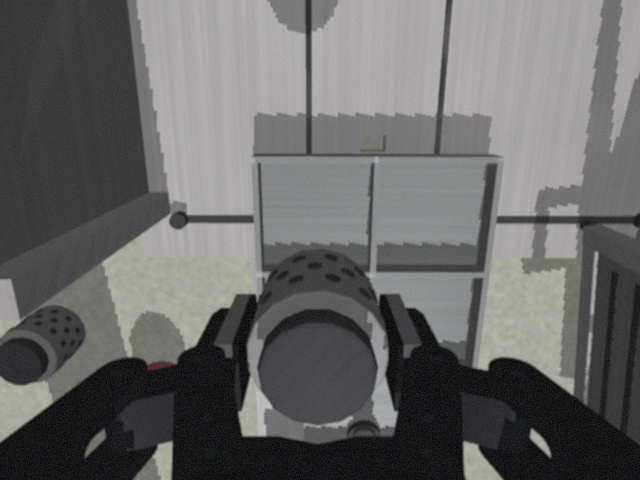

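carry_out(
  plan=[
    {"hand": 0.03,"xyz": [0.05,0.0,0.0],"turn": 0},
    {"hand": 0.03,"xyz": [0.1,0.0,0.0],"turn": 0},
    {"hand": 0.03,"xyz": [0.125,0.0,0.0],"turn": 0},
    {"hand": 0.03,"xyz": [0.135,0.0,0.0],"turn": 0},
    {"hand": 0.03,"xyz": [0.135,0.0,0.0],"turn": 0},
    {"hand": 0.058,"xyz": [0.135,0.0,0.0],"turn": 0},
    {"hand": 0.058,"xyz": [0.135,0.0,0.0],"turn": 0},
    {"hand": 0.058,"xyz": [0.135,0.0,0.0],"turn": 0},
    {"hand": 0.058,"xyz": [0.1,0.0,0.0],"turn": 0},
    {"hand": 0.058,"xyz": [0.05,0.0,0.0],"turn": 0},
    {"hand": 0.058,"xyz": [0.0,0.0,0.0],"turn": 0},
    {"hand": 0.058,"xyz": [0.0,0.0,0.0],"turn": 0},
  ],
)

```text
clock: 28.32
position: [631.1, 3.2, 169.8]
ee_rot: [0.711, 0.027, -0.703, 0.026]
contact_force: [-0.4, -0.1, -0.0]
gripper_width: 57.8
```

```bash
python3 - <<'E'
from h import *
moved([0,0,0],0)
w=arm.get_image("wrist"); cv2.imwrite("pics/w17.png",w["img"])
t=arm.get_image("top"); crop("t7.png",t,110,170,350,330,3.3)
p=(509.2,209.5,120); print(shift(*p,-85.78))
E
```

```text
cmd [628.    2.8 164.1] -85.78 meas [631.1   3.2 169.8] -85.74 F [-0.4 -0.1 -0. ] w 57.8 t 28.32
([0.0441, -0.2148, 0.1032], -0.0)
```

View pics/w17.png

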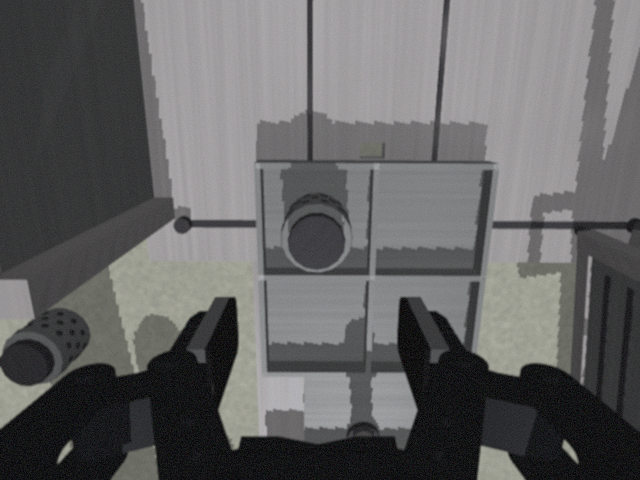

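View pics/t7.png

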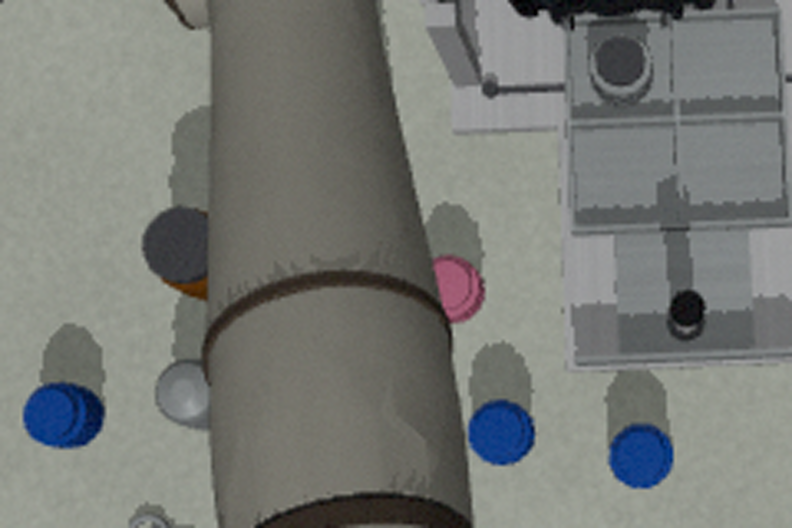

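carry_out(
  plan=[
    {"hand": 0.065,"xyz": [0.0,-0.03,0.015],"turn": 0},
    {"hand": 0.065,"xyz": [0.0,-0.08,0.038],"turn": 0},
    {"hand": 0.065,"xyz": [0.0,-0.13,0.062],"turn": 0},
    {"hand": 0.065,"xyz": [0.0,-0.175,0.084],"turn": 0},
    {"hand": 0.065,"xyz": [0.02,-0.205,0.1],"turn": 0},
    {"hand": 0.065,"xyz": [0.04,-0.215,0.103],"turn": 0},
    {"hand": 0.065,"xyz": [0.06,-0.215,0.103],"turn": 0},
    {"hand": 0.065,"xyz": [0.06,-0.215,0.103],"turn": 0},
    {"hand": 0.065,"xyz": [0.06,-0.215,0.103],"turn": 0},
  ],
)

```text
clock: 29.55
position: [509.6, 209.5, 104.0]
ee_rot: [-0.706, -0.026, 0.707, -0.026]
contact_force: [0.6, -0.5, -0.3]
gripper_width: 65.2
```

```bash
python3 - <<'E'
from h import *
moved([.06,-.215,.103],0)
w=arm.get_image("wrist"); cv2.imwrite("pics/w18.png",w["img"])
p=(509.2,209.5,4.2); print(shift(*p,-85.78),proj(w,[509.2,209.5,52]))
E
```

```text
cmd [509.4 209.7 104.1] -85.78 meas [509.6 209.5 104. ] -85.77 F [ 0.6 -0.5 -0.3] w 65.2 t 29.55
([0.0999, 0.0002, 0.0002], -0.0) [315.32550805 257.32835154]
```

View pics/w18.png

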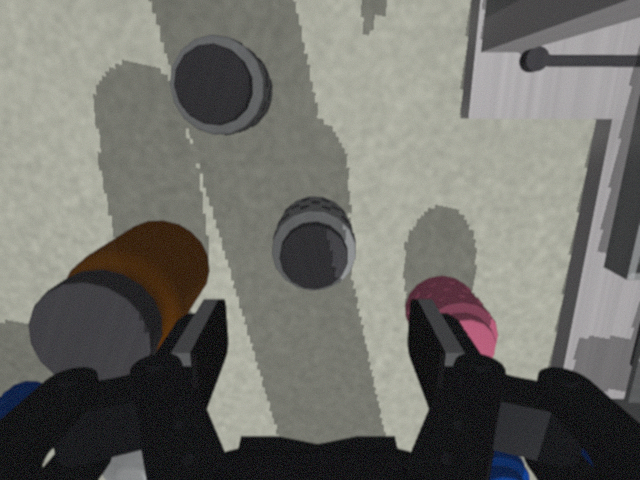

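carry_out(
  plan=[
    {"hand": 0.062,"xyz": [0.03,0.0,0.0],"turn": 0},
    {"hand": 0.062,"xyz": [0.07,0.0,0.0],"turn": 0},
    {"hand": 0.062,"xyz": [0.1,0.0,0.0],"turn": 0},
    {"hand": 0.062,"xyz": [0.1,0.0,0.0],"turn": 0},
    {"hand": 0.04,"xyz": [0.1,0.0,0.0],"turn": 0},
    {"hand": 0.03,"xyz": [0.1,0.0,0.0],"turn": 0},
    {"hand": 0.03,"xyz": [0.1,0.0,0.0],"turn": 0},
    {"hand": 0.03,"xyz": [0.1,0.0,0.0],"turn": 0},
    {"hand": 0.03,"xyz": [0.1,0.0,0.0],"turn": 0},
    {"hand": 0.03,"xyz": [0.08,0.0,0.0],"turn": 0},
    {"hand": 0.03,"xyz": [0.03,0.0,0.0],"turn": 0},
    {"hand": 0.03,"xyz": [-0.02,0.0,0.0],"turn": 0},
  ],
)

```text
clock: 31.1
position: [508.9, 209.4, 125.2]
ee_rot: [-0.706, -0.026, 0.707, -0.026]
contact_force: [0.8, 0.5, -1.1]
gripper_width: 44.4
```

```bash
python3 - <<'E'
from h import *
moved([-.02,0,0],0)
w=arm.get_image("wrist"); cv2.imwrite("pics/w19.png",w["img"])
p=r2w(5,-10,165);print(p,shift(*p,-85.78))
E
```

```text
cmd [509.4 209.7 124.1] -85.78 meas [508.9 209.4 125.2] -85.78 F [ 0.8  0.5 -1.1] w 44.4 t 31.1
[633.27222437 -76.97796737 165.        ] ([-0.0409, 0.295, -0.1024], -0.0)
```

View pics/w19.png

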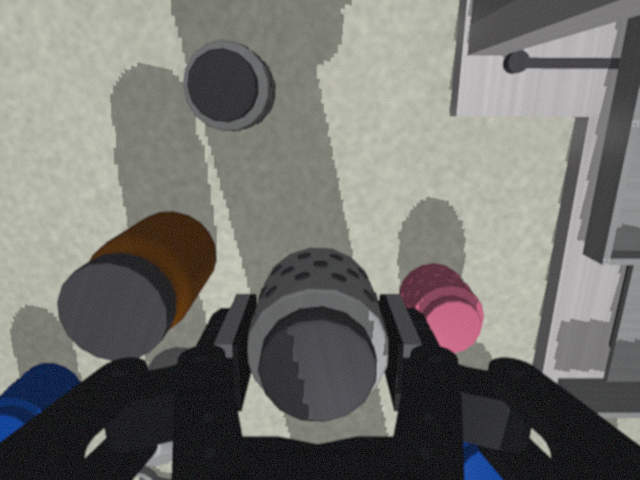

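carry_out(
  plan=[
    {"hand": 0.03,"xyz": [-0.03,0.02,-0.007],"turn": 0},
    {"hand": 0.03,"xyz": [-0.041,0.055,-0.019],"turn": 0},
    {"hand": 0.03,"xyz": [-0.041,0.1,-0.035],"turn": 0},
    {"hand": 0.03,"xyz": [-0.041,0.145,-0.05],"turn": 0},
    {"hand": 0.03,"xyz": [-0.041,0.19,-0.066],"turn": 0},
    {"hand": 0.03,"xyz": [-0.041,0.23,-0.08],"turn": 0},
    {"hand": 0.03,"xyz": [-0.041,0.265,-0.092],"turn": 0},
    {"hand": 0.03,"xyz": [-0.041,0.287,-0.1],"turn": 0},
    {"hand": 0.03,"xyz": [-0.041,0.295,-0.1025],"turn": 0},
    {"hand": 0.03,"xyz": [-0.041,0.295,-0.1025],"turn": 0},
    {"hand": 0.03,"xyz": [-0.041,0.295,-0.1025],"turn": 0},
  ],
)

```text
clock: 32.52
position: [633.2, -75.8, 165.2]
ee_rot: [-0.707, -0.027, 0.707, -0.026]
contact_force: [-0.4, 0.6, -1.2]
gripper_width: 44.4
```

```bash
python3 - <<'E'
from h import *
moved([-.041,.295,-.1025],0)
w=arm.get_image("wrist"); cv2.imwrite("pics/w20.png",w["img"])
for q in((5,70),(5,-10),(-75,70),(-75,-10)): print(q,proj(w,r2w(*q,24)))
p=r2w(5,-10,28.5);print(shift(*p,-85.78))
E
```

```text
cmd [633.4 -77.  165.1] -85.78 meas [633.2 -75.8 165.2] -85.7 F [-0.4  0.6 -1.2] w 44.4 t 32.52
(5, 70) [206.10352504 214.49175685]
(5, -10) [317.79351797 214.95945997]
(-75, 70) [213.55736957 315.43548365]
(-75, -10) [317.35300773 315.87264158]
([0.1366, -0.0, 0.0001], -0.0)
```

View pics/w20.png

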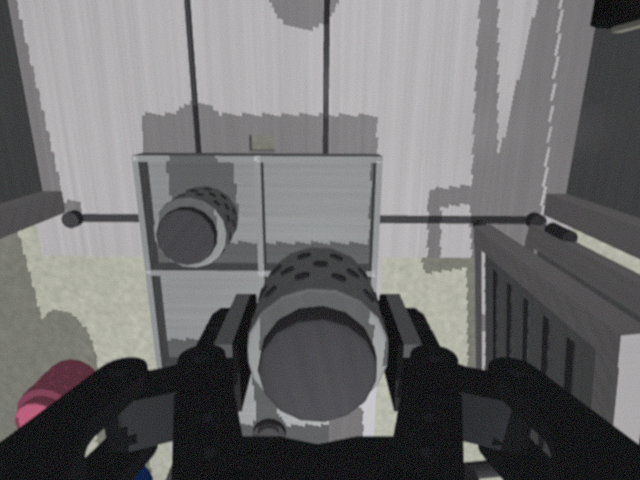

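carry_out(
  plan=[
    {"hand": 0.03,"xyz": [0.05,0.0,0.0],"turn": 0},
    {"hand": 0.03,"xyz": [0.1,0.0,0.0],"turn": 0},
    {"hand": 0.03,"xyz": [0.126,0.0,0.0],"turn": 0},
    {"hand": 0.03,"xyz": [0.136,0.0,0.0],"turn": 0},
    {"hand": 0.03,"xyz": [0.136,0.0,0.0],"turn": 0},
    {"hand": 0.058,"xyz": [0.136,0.0,0.0],"turn": 0},
    {"hand": 0.058,"xyz": [0.136,0.0,0.0],"turn": 0},
    {"hand": 0.058,"xyz": [0.136,0.0,0.0],"turn": 0},
    {"hand": 0.058,"xyz": [0.1,0.0,0.0],"turn": 0},
    {"hand": 0.058,"xyz": [0.05,0.0,0.0],"turn": 0},
    {"hand": 0.058,"xyz": [0.0,0.0,0.0],"turn": 0},
    {"hand": 0.058,"xyz": [0.0,0.0,0.0],"turn": 0},
  ],
)

```text
clock: 34.08
position: [636.5, -77.0, 170.8]
ee_rot: [0.711, 0.026, -0.703, 0.026]
contact_force: [0.4, -0.2, 0.4]
gripper_width: 57.9
```

```bash
python3 - <<'E'
from h import *
moved([0,0,0],0)
w=arm.get_image("wrist"); cv2.imwrite("pics/w21.png",w["img"])
t=arm.get_image("top"); crop("t8.png",t,110,170,350,330,3.3)
p=(590,262,165); print(shift(*p,-85.78))
E
```

```text
cmd [633.4 -77.  165.1] -85.78 meas [636.5 -77.  170.8] -85.74 F [ 0.4 -0.2  0.4] w 57.9 t 34.08
([0.0001, -0.3413, 0.0183], -0.0)
```

View pics/w21.png

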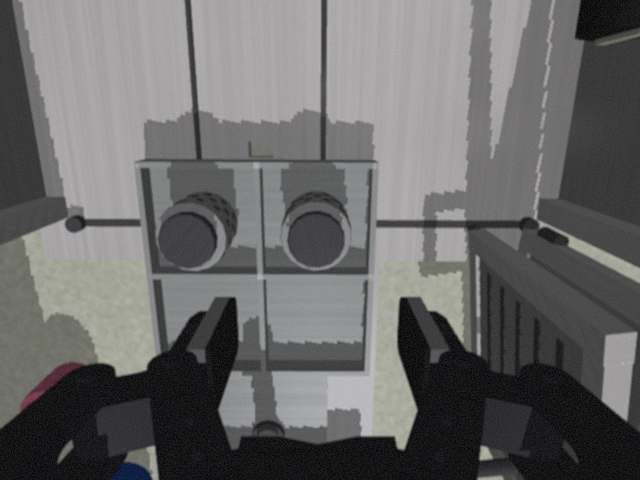

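carry_out(
  plan=[
    {"hand": 0.058,"xyz": [-0.05,0.0,0.0],"turn": 0},
    {"hand": 0.058,"xyz": [-0.09,0.0,0.01],"turn": 0},
    {"hand": 0.058,"xyz": [-0.09,-0.03,0.02],"turn": 0},
    {"hand": 0.062,"xyz": [-0.09,-0.08,0.02],"turn": 0},
    {"hand": 0.062,"xyz": [-0.09,-0.135,0.02],"turn": 0},
    {"hand": 0.062,"xyz": [-0.09,-0.19,0.02],"turn": 0},
    {"hand": 0.062,"xyz": [-0.09,-0.245,0.02],"turn": 0},
    {"hand": 0.062,"xyz": [-0.09,-0.3,0.018],"turn": 0},
    {"hand": 0.062,"xyz": [-0.09,-0.33,0.018],"turn": 0},
    {"hand": 0.062,"xyz": [-0.07,-0.341,0.018],"turn": 0},
    {"hand": 0.062,"xyz": [-0.03,-0.341,0.018],"turn": 0},
    {"hand": 0.062,"xyz": [-0.03,-0.341,0.018],"turn": 0},
  ],
)

```text
clock: 35.67
position: [587.7, 260.5, 189.6]
ee_rot: [-0.703, -0.024, 0.71, -0.028]
contact_force: [-0.4, 0.1, 0.8]
gripper_width: 62.2
```

```bash
cat >> h.py <<'E'
def dark(d,box,vmax,smax=90,amin=60):
    u0,v0,u1,v1=box; hsv=cv2.cvtColor(cv2.GaussianBlur(d["img"],(3,3),0)[v0:v1,u0:u1],cv2.COLOR_BGR2HSV)
    m=((hsv[...,2]<vmax)&(hsv[...,1]<smax)).astype(np.uint8)
    m=cv2.morphologyEx(m,cv2.MORPH_OPEN,np.ones((3,3),np.uint8))
    n,l,s,c=cv2.connectedComponentsWithStats(m)
    return [(s[i,4],(s[i,:4]+[u0,v0,0,0]).tolist(),(c[i]+[u0,v0]).round(1).tolist()) for i in range(1,n) if s[i,4]>=amin]
E
python3 - <<'E'
from h import *
moved([-.03,-.341,.018],0)
w=arm.get_image("wrist"); print("pred",proj(w,[590,262,52]))
p=proj(w,[590,262,52]).round().astype(int)
g=cv2.cvtColor(w["img"],cv2.COLOR_BGR2GRAY); 
print("profile h",g[p[1],p[0]-60:p[0]+61:4]); print("profile v",g[p[1]-60:p[1]+61:4,p[0]])
for v in (60,70,80): print(v,dark(w,(p[0]-80,p[1]-70,p[0]+80,p[1]+50),v))
t=arm.get_image("top")
for v in (60,75,90): print("top",v,dark(t,(150,185,230,310),v,amin=40))
E
```

```text
cmd [590.3 261.8 195.1] -85.78 meas [587.7 260.5 189.6] -85.78 F [-0.4  0.1  0.8] w 62.2 t 35.67
pred [313.13404485 210.9948839 ]
profile h [100 106 105 102 102  94 101  87  81  40  43  42  44  47  43  41  34  43
  43  45  41  79  86 101 105 104 109 148 154 152 150]
profile v [105 105 102  99 103  54  59  88  89  40  43  47  37  40  41  41  42  36
  40  41  39  61 107 109 105 109 100 105 111 107 101]
60 [(np.int32(199), [293, 171, 41, 13], [313.0, 175.9]), (np.int32(1904), [287, 186, 49, 49], [311.4, 210.1])]
70 [(np.int32(315), [289, 171, 48, 17], [312.7, 177.1]), (np.int32(2011), [287, 185, 50, 51], [311.4, 210.3])]
80 [(np.int32(461), [284, 170, 57, 26], [312.6, 179.1]), (np.int32(2141), [286, 185, 52, 52], [311.5, 210.3])]
top 60 [(np.int32(163), [184, 196, 14, 14], [190.3, 202.6]), (np.int32(42), [194, 206, 9, 9], [198.4, 210.5]), (np.int32(83), [169, 235, 8, 16], [172.5, 242.1])]
top 75 [(np.int32(191), [183, 195, 15, 16], [190.1, 202.6]), (np.int32(82), [190, 203, 14, 13], [197.5, 210.2]), (np.int32(399), [154, 233, 23, 23], [165.0, 243.9]), (np.int32(81), [173, 280, 10, 13], [178.0, 286.0])]
top 90 [(np.int32(42), [150, 185, 11, 5], [155.3, 186.7]), (np.int32(356), [182, 195, 22, 21], [192.6, 205.0]), (np.int32(420), [154, 232, 23, 24], [164.8, 243.7]), (np.int32(139), [171, 279, 12, 19], [177.3, 287.5])]
```

```bash
python3 - <<'E'
from h import *
w=arm.get_image("wrist"); print(arm.read_state()["position"])
b=dark(w,(240,140,390,260),65); print(b); u,v=max(b)[2]
print(w["img"][int(v),int(u)-3:int(u)+4].tolist()); P=plane(w,u,v,52); print(P, shift(P[0],P[1],4.2,-85.78))
E
```

```text
[591.18602308 261.84553191 196.02041395]
[(np.int32(260), [293, 176, 45, 15], [314.8, 181.4]), (np.int32(1873), [289, 190, 49, 49], [313.4, 214.3])]
[[42, 43, 43], [51, 45, 44], [45, 42, 39], [45, 42, 47], [44, 43, 42], [43, 46, 38], [42, 40, 40]]
[590.5217716  263.27076166] ([0.1909, -0.0015, -0.0003], -0.0)
```

carry_out(
  plan=[
    {"hand": 0.062,"xyz": [0.05,-0.001,0.0],"turn": 0},
    {"hand": 0.062,"xyz": [0.1,-0.001,0.0],"turn": 0},
    {"hand": 0.062,"xyz": [0.15,-0.001,0.0],"turn": 0},
    {"hand": 0.062,"xyz": [0.18,-0.001,0.0],"turn": 0},
    {"hand": 0.062,"xyz": [0.191,-0.001,0.0],"turn": 0},
    {"hand": 0.062,"xyz": [0.191,-0.001,0.0],"turn": 0},
    {"hand": 0.04,"xyz": [0.191,-0.001,0.0],"turn": 0},
    {"hand": 0.03,"xyz": [0.191,-0.001,0.0],"turn": 0},
    {"hand": 0.03,"xyz": [0.191,-0.001,0.0],"turn": 0},
    {"hand": 0.03,"xyz": [0.191,-0.001,0.0],"turn": 0},
    {"hand": 0.03,"xyz": [0.191,-0.001,0.0],"turn": 0},
  ],
)

```text
clock: 37.2
position: [591.9, 263.9, 6.7]
ee_rot: [0.708, 0.027, -0.705, 0.026]
contact_force: [-0.3, 0.3, 5.8]
gripper_width: 44.3
```

```bash
python3 - <<'E'
from h import *
moved([.191,-.001,0],0)
p=r2w(-75,-10,220);print(p,shift(*p,-85.78))
p=r2w(-75,70,220);print(p,shift(*p,-85.78))
E
```

```text
cmd [590.2 262.8   4.1] -85.78 meas [591.9 263.9   6.7] -85.73 F [-0.3  0.3  5.8] w 44.3 t 37.2
[553.47139404 -82.61955219 220.        ] ([-0.2159, 0.3417, 0.0621], -0.0)
[547.82980922  -2.81872187 220.        ] ([-0.2159, 0.2617, 0.0618], -0.0)
```

carry_out(
  plan=[
    {"hand": 0.03,"xyz": [-0.03,0.0,0.0],"turn": 0},
    {"hand": 0.03,"xyz": [-0.08,0.0,0.0],"turn": 0},
    {"hand": 0.03,"xyz": [-0.13,0.0,0.01],"turn": 0},
    {"hand": 0.03,"xyz": [-0.18,0.0,0.03],"turn": 0},
    {"hand": 0.03,"xyz": [-0.21,0.02,0.05],"turn": 0},
    {"hand": 0.03,"xyz": [-0.216,0.06,0.062],"turn": 0},
    {"hand": 0.03,"xyz": [-0.216,0.11,0.062],"turn": 0},
    {"hand": 0.03,"xyz": [-0.216,0.16,0.062],"turn": 0},
    {"hand": 0.03,"xyz": [-0.216,0.21,0.062],"turn": 0},
    {"hand": 0.03,"xyz": [-0.216,0.25,0.062],"turn": 0},
    {"hand": 0.03,"xyz": [-0.216,0.262,0.062],"turn": 0},
    {"hand": 0.03,"xyz": [-0.216,0.262,0.062],"turn": 0},
  ],
)

```text
clock: 38.7
position: [547.5, -3.4, 220.0]
ee_rot: [-0.707, -0.026, 0.707, -0.025]
contact_force: [-0.0, 1.1, -1.9]
gripper_width: 44.6
```

```bash
python3 - <<'E'
from h import *
moved([-.216,.262,.062],0)
w=arm.get_image("wrist"); g=cv2.cvtColor(w["img"],cv2.COLOR_BGR2GRAY)
# held cap
print("held",dark(w,(230,280,400,440),75,amin=1500))
print(shift(*r2w(-75,70,31),-85.78))
for q in((5,70),(5,-10)): 
    p=proj(w,r2w(*q,76)).astype(int); print(q,p,dark(w,(p[0]-50,max(0,p[1]-50),p[0]+50,p[1]+50),70))
E
```

```text
cmd [547.7  -3.1 220.1] -85.78 meas [547.5  -3.4 220. ] -85.85 F [-0.   1.1 -1.9] w 44.6 t 38.7
held [(np.int32(6509), [230, 280, 170, 160], [309.1, 340.0]), (np.int32(3695), [260, 306, 116, 90], [308.2, 337.1])]
([0.1891, -0.0003, -0.0002], -0.0)
(5, 70) [315  96] []
(5, -10) [435  97] [(np.int32(285), [467, 47, 10, 64], [471.1, 77.5]), (np.int32(211), [391, 78, 13, 35], [395.5, 95.4]), (np.int32(129), [407, 81, 11, 32], [410.9, 95.7])]
```

carry_out(
  plan=[
    {"hand": 0.03,"xyz": [0.05,0.0,0.0],"turn": 0},
    {"hand": 0.03,"xyz": [0.1,0.0,0.0],"turn": 0},
    {"hand": 0.03,"xyz": [0.15,0.0,0.0],"turn": 0},
    {"hand": 0.03,"xyz": [0.18,0.0,0.0],"turn": 0},
    {"hand": 0.03,"xyz": [0.189,0.0,0.0],"turn": 0},
    {"hand": 0.03,"xyz": [0.189,0.0,0.0],"turn": 0},
    {"hand": 0.058,"xyz": [0.189,0.0,0.0],"turn": 0},
    {"hand": 0.058,"xyz": [0.189,0.0,0.0],"turn": 0},
    {"hand": 0.058,"xyz": [0.189,0.0,0.0],"turn": 0},
    {"hand": 0.058,"xyz": [0.15,0.0,0.0],"turn": 0},
    {"hand": 0.058,"xyz": [0.1,0.0,0.0],"turn": 0},
    {"hand": 0.058,"xyz": [0.04,0.0,0.0],"turn": 0},
  ],
)

```text
clock: 40.25
position: [547.1, -3.3, 181.1]
ee_rot: [-0.706, -0.026, 0.707, -0.026]
contact_force: [1.7, 0.4, -0.1]
gripper_width: 58.0
```

```bash
python3 - <<'E'
from h import *
moved([.04,0,0],0)
p=r2w(-130,-100,225); print(shift(*p,-85.78))
p=r2w(-183.5,30,150); print("knob",p,shift(*p,-85.78))
E
```

```text
cmd [547.7  -3.1 180.1] -85.78 meas [547.1  -3.3 181.1] -85.78 F [ 1.7  0.4 -0.1] w 58.0 t 40.25
([-0.0449, 0.1696, 0.0554], -0.0)
knob [442.4207255  -50.37053644 150.        ] ([0.0301, 0.0394, 0.1085], -0.0)
```

carry_out(
  plan=[
    {"hand": 0.05,"xyz": [-0.03,0.005,0.015],"turn": 0},
    {"hand": 0.05,"xyz": [-0.04,0.02,0.055],"turn": 0},
    {"hand": 0.05,"xyz": [-0.04,0.035,0.095],"turn": 0},
    {"hand": 0.05,"xyz": [-0.04,0.039,0.108],"turn": 0},
    {"hand": 0.05,"xyz": [-0.04,0.039,0.108],"turn": 0},
    {"hand": 0.05,"xyz": [-0.04,0.039,0.108],"turn": 0},
  ],
)

```text
clock: 41.0
position: [444.1, -49.6, 220.2]
ee_rot: [0.707, 0.026, -0.706, 0.026]
contact_force: [-0.4, 1.2, 0.4]
gripper_width: 50.3
```

```bash
python3 - <<'E'
from h import *
moved([-.04,.039,.108],0)
w=arm.get_image("wrist");t=arm.get_image("top")
for q in((5,70),(5,-10),(-75,70),(-75,-10)):
    for n,d,r in(("w",w,45),("t",t,14)):
        p=proj(d,r2w(*q,76)).round().astype(int)
        bx=(max(0,p[0]-r),max(0,p[1]-r),max(1,min(640,p[0]+r)),max(1,p[1]+r))
        print(q,n,p,[b for b in dark(d,bx,68,amin=70)] )
# knob
p=proj(w,r2w(-185,30,123)).round().astype(int); print("knob",p,dark(w,(p[0]-50,p[1]-50,p[0]+50,p[1]+50),50))
E
```

```text
cmd [442.9 -49.9 220.1] -85.78 meas [444.1 -49.6 220.2] -85.75 F [-0.4  1.2  0.4] w 50.3 t 41.0
(5, 70) w [251 -91] []
(5, 70) t [298 188] [(np.int32(149), [292, 181, 12, 15], [297.4, 188.1])]
(5, -10) w [385 -90] []
(5, -10) t [331 187] [(np.int32(154), [324, 180, 14, 14], [330.3, 186.4]), (np.int32(92), [317, 194, 21, 7], [325.9, 198.1])]
(-75, 70) w [256  54] [(np.int32(2309), [232, 29, 52, 56], [257.4, 56.6])]
(-75, 70) t [299 221] [(np.int32(489), [294, 207, 19, 28], [303.6, 220.7])]
(-75, -10) w [379  55] []
(-75, -10) t [333 220] [(np.int32(757), [319, 206, 28, 28], [332.6, 219.3])]
knob [317 237] [(np.int32(94), [308, 187, 19, 7], [316.7, 189.9]), (np.int32(1164), [298, 211, 39, 39], [316.7, 230.1])]
```

```bash
python3 - <<'E'
from h import *
w=arm.get_image("wrist"); b=max(dark(w,(260,195,370,290),50)); print(b)
P=plane(w,*b[2],123); print(P,w2r(P),shift(443.2,-49.7,96.6,-85.78))
E
```

```text
(np.int32(1172), [298, 210, 39, 40], [316.8, 229.8])
[445.50154947 -50.00755027] [-180.4012484    30.14482335] ([0.1235, -0.0002, -0.0004], -0.0)
```

carry_out(
  plan=[
    {"hand": 0.05,"xyz": [0.04,0.0,0.0],"turn": 0},
    {"hand": 0.05,"xyz": [0.08,0.0,0.0],"turn": 0},
    {"hand": 0.05,"xyz": [0.11,0.0,0.0],"turn": 0},
    {"hand": 0.05,"xyz": [0.126,0.0,0.0],"turn": 0},
    {"hand": 0.05,"xyz": [0.126,0.0,0.0],"turn": 0},
    {"hand": 0.0,"xyz": [0.126,0.0,0.0],"turn": 0},
    {"hand": 0.0,"xyz": [0.126,0.0,0.0],"turn": 0},
    {"hand": 0.0,"xyz": [0.126,0.0,0.0],"turn": 0},
    {"hand": 0.0,"xyz": [0.126,0.0,0.0],"turn": 0},
  ],
)

```text
clock: 42.28
position: [444.0, -49.3, 95.2]
ee_rot: [0.708, 0.026, -0.706, 0.026]
contact_force: [-1.2, 4.9, 6.5]
gripper_width: 21.4
```

carry_out(
  plan=[
    {"hand": 0.0,"xyz": [-0.005,0.0,0.0],"turn": 0},
    {"hand": 0.0,"xyz": [-0.01,0.0,0.0],"turn": 0},
    {"hand": 0.0,"xyz": [-0.015,0.0,0.0],"turn": 0},
    {"hand": 0.0,"xyz": [-0.017,0.0,0.0],"turn": 0},
    {"hand": 0.0,"xyz": [-0.017,0.0,0.0],"turn": 0},
  ],
)

```text
clock: 42.9
position: [442.2, -49.5, 110.1]
ee_rot: [-0.706, -0.026, 0.707, -0.025]
contact_force: [1.1, 6.2, -8.9]
gripper_width: 21.7
```

```bash
python3 - <<'E'
from h import *
moved([.109,0,0],0)
c=getcmd(); D=r2w(55,30,0)-r2w(-185,30,0)
print(shift(*(np.array(c[:3])+D),c[3]), shift(680.8,-33.9,c[2],c[3]))
E
```

```text
cmd [442.9 -49.9 111.1] -85.78 meas [442.2 -49.5 110.1] -85.82 F [ 1.1  6.2 -8.9] w 21.7 t 42.9
([0.0, 0.0007, -0.24], -0.0) ([0.0, 0.0015, -0.2385], -0.0)
```

carry_out(
  plan=[
    {"hand": 0.0,"xyz": [0.0,0.0,-0.004],"turn": 0},
    {"hand": 0.0,"xyz": [0.0,0.0,-0.012],"turn": 0},
    {"hand": 0.0,"xyz": [0.0,0.0,-0.026],"turn": 0},
    {"hand": 0.0,"xyz": [0.0,0.0,-0.046],"turn": 0},
    {"hand": 0.0,"xyz": [0.0,0.0,-0.068],"turn": 0},
    {"hand": 0.0,"xyz": [0.0,0.0,-0.092],"turn": 0},
    {"hand": 0.0,"xyz": [0.0,0.0,-0.116],"turn": 0},
    {"hand": 0.0,"xyz": [0.0,0.0,-0.14],"turn": 0},
    {"hand": 0.0,"xyz": [0.0,0.0,-0.162],"turn": 0},
    {"hand": 0.0,"xyz": [0.0,0.0005,-0.182],"turn": 0},
    {"hand": 0.0,"xyz": [0.0,0.0007,-0.198],"turn": 0},
    {"hand": 0.0,"xyz": [0.0,0.0007,-0.21],"turn": 0},
  ],
)

```text
clock: 44.4
position: [649.8, -34.9, 107.8]
ee_rot: [-0.704, -0.026, 0.71, -0.025]
contact_force: [-2.5, 3.8, -9.0]
gripper_width: 21.4
```

carry_out(
  plan=[
    {"hand": 0.0,"xyz": [0.0,0.0,-0.01],"turn": 0},
    {"hand": 0.0,"xyz": [0.0,0.0,-0.018],"turn": 0},
    {"hand": 0.0,"xyz": [0.0,0.0,-0.024],"turn": 0},
    {"hand": 0.0,"xyz": [0.0,0.0,-0.029],"turn": 0},
    {"hand": 0.0,"xyz": [0.0,0.0,-0.032],"turn": 0},
    {"hand": 0.0,"xyz": [0.0,0.0,-0.032],"turn": 0},
  ],
)

```text
clock: 45.15
position: [681.8, -32.7, 109.9]
ee_rot: [-0.704, -0.026, 0.709, -0.026]
contact_force: [-5.8, 4.9, -9.5]
gripper_width: 21.5
```

```bash
python3 - <<'E'
from h import *
moved([0,.0007,-.242],0)
print(w2r(arm.read_state()["position"]))
E
```

```text
cmd [684.3 -32.8 111.1] -85.78 meas [681.8 -32.7 109.9] -85.8 F [-5.8  4.9 -9.5] w 21.5 t 45.15
[56.54547523 30.78074857]
```

carry_out(
  plan=[
    {"hand": 0.0,"xyz": [0.0,0.0,-0.001],"turn": 0},
    {"hand": 0.0,"xyz": [0.008,0.0,-0.001],"turn": 0},
    {"hand": 0.0,"xyz": [0.014,0.0,-0.001],"turn": 0},
    {"hand": 0.0,"xyz": [0.018,0.0,-0.001],"turn": 0},
    {"hand": 0.0,"xyz": [0.018,0.0,-0.001],"turn": 0},
  ],
)

```text
clock: 45.78
position: [682.1, -32.7, 95.3]
ee_rot: [-0.704, -0.026, 0.709, -0.026]
contact_force: [-11.6, 6.3, 2.4]
gripper_width: 21.7
```

carry_out(
  plan=[
    {"hand": 0.05,"xyz": [0.0,0.0,0.003],"turn": 0},
    {"hand": 0.05,"xyz": [0.0,0.0,0.003],"turn": 0},
    {"hand": 0.05,"xyz": [0.0,0.0,0.003],"turn": 0},
    {"hand": 0.05,"xyz": [0.0,0.0,0.003],"turn": 0},
    {"hand": 0.05,"xyz": [-0.04,0.0,0.003],"turn": 0},
    {"hand": 0.05,"xyz": [-0.1,0.0,0.003],"turn": 0},
    {"hand": 0.05,"xyz": [-0.145,0.0,0.003],"turn": 0},
    {"hand": 0.05,"xyz": [-0.157,0.0,0.003],"turn": 0},
    {"hand": 0.05,"xyz": [-0.157,0.0,0.003],"turn": 0},
    {"hand": 0.05,"xyz": [-0.157,0.0,0.003],"turn": 0},
  ],
)

```text
clock: 47.02
position: [681.5, -32.9, 247.8]
ee_rot: [-0.705, -0.026, 0.708, -0.026]
contact_force: [0.5, 0.8, -0.4]
gripper_width: 50.2
```

```bash
python3 - <<'E'
from h import *
moved([-.139,0,.002],0)
w=arm.get_image("wrist")
p=proj(w,r2w(55,30,123)).round().astype(int); b=max(dark(w,(p[0]-45,p[1]-45,p[0]+45,p[1]+50),50)); print("knob",proj(w,r2w(55,30,123)),b,plane(w,*b[2],123),w2r(plane(w,*b[2],123)))
d0=cv2.imread("pics/w5.png"); b0=dark({"img":d0},(270,170,360,265),50); print("w5 knob",b0)
E
```

```text
cmd [682.3 -33.  250.1] -85.78 meas [681.5 -32.9 247.8] -85.78 F [ 0.5  0.8 -0.4] w 50.2 t 47.02
knob [316.89326252 221.84650995] (np.int32(954), [300, 201, 34, 35], [316.7, 217.9]) [683.07678465 -33.21982022] [57.76638204 30.13699781]
w5 knob [(np.int32(63), [306, 179, 18, 7], [314.3, 181.7]), (np.int32(946), [299, 199, 34, 35], [315.3, 216.1])]
```

```bash
python3 - <<'E'
from h import *
print(shift(492.2,-184,250,-169.3))
E
```

```text
([0.0001, 0.1366, 0.2007], 83.52)
```

carry_out(
  plan=[
    {"hand": 0.05,"xyz": [0.0,0.0,0.02],"turn": 3},
    {"hand": 0.05,"xyz": [0.0,0.02,0.055],"turn": 12},
    {"hand": 0.05,"xyz": [0.0,0.045,0.09],"turn": 22},
    {"hand": 0.05,"xyz": [0.0,0.075,0.12],"turn": 32},
    {"hand": 0.05,"xyz": [0.0,0.1,0.15],"turn": 42},
    {"hand": 0.05,"xyz": [0.0,0.12,0.175],"turn": 52},
    {"hand": 0.05,"xyz": [0.0,0.132,0.193],"turn": 62},
    {"hand": 0.05,"xyz": [0.0,0.1365,0.2005],"turn": 72},
    {"hand": 0.05,"xyz": [0.0,0.1365,0.2005],"turn": 80},
    {"hand": 0.05,"xyz": [0.0,0.1365,0.2005],"turn": 83.5},
    {"hand": 0.05,"xyz": [0.0,0.1365,0.2005],"turn": 83.5},
  ],
)

```text
clock: 48.45
position: [491.9, -183.8, 248.9]
ee_rot: [-0.544, 0.451, 0.545, 0.45]
contact_force: [-0.4, -0.0, -0.3]
gripper_width: 50.1
```

```bash
python3 - <<'E'
from h import *
moved([0,.1365,.2005],83.5)
w=arm.get_image("wrist")
for a in (1.40,1.45): print(proj(w,handle(a,172)[0]),proj(w,handle(a,102)[0]))
print(dark(w,(260,150,380,330),65))
t=arm.get_image("top")
for q in((125,70),(125,-10),(205,70),(205,-10),(245,70),(245,-10),(165,70)): print(q,proj(t,r2w(*q,76)).round())
print(dark({"img":cv2.imread("pics/w4.png")},(260,150,380,330),65))
E
```

```text
cmd [ 492.3 -183.8  250.1] -169.28 meas [ 491.9 -183.8  248.9] -169.24 F [-0.4 -0.  -0.3] w 50.1 t 48.45
[315.84733671 261.25671715] [315.86833808 228.49170214]
[316.11637257 245.38515104] [316.0790788  215.77517708]
[(np.int32(69), [320, 150, 20, 6], [330.9, 151.7]), (np.int32(166), [360, 152, 19, 16], [369.9, 158.4]), (np.int32(937), [308, 189, 17, 64], [316.0, 220.4])]
(125, 70) [296. 140.]
(125, -10) [329. 139.]
(205, 70) [295. 109.]
(205, -10) [327. 108.]
(245, 70) [294.  93.]
(245, -10) [327.  92.]
(165, 70) [295. 124.]
[(np.int32(112), [316, 150, 27, 7], [331.2, 152.1]), (np.int32(145), [362, 153, 18, 15], [370.9, 159.2]), (np.int32(837), [313, 189, 16, 61], [320.4, 218.2])]
```

carry_out(
  plan=[
    {"hand": 0.05,"xyz": [0.04,0.0,0.0],"turn": 0},
    {"hand": 0.05,"xyz": [0.08,0.0,0.0],"turn": 0},
    {"hand": 0.05,"xyz": [0.108,0.0,0.0],"turn": 0},
    {"hand": 0.05,"xyz": [0.118,0.0,0.0],"turn": 0},
    {"hand": 0.05,"xyz": [0.118,0.0,0.0],"turn": 0},
    {"hand": 0.0,"xyz": [0.118,0.0,0.0],"turn": 0},
    {"hand": 0.0,"xyz": [0.118,0.0,0.0],"turn": 0},
    {"hand": 0.0,"xyz": [0.118,0.0,0.0],"turn": 0},
    {"hand": 0.0,"xyz": [0.118,0.0,0.0],"turn": 0},
    {"hand": 0.0,"xyz": [0.118,0.0,0.0],"turn": 0},
  ],
)

```text
clock: 49.8
position: [492.5, -184.0, 133.3]
ee_rot: [0.545, -0.451, -0.544, -0.451]
contact_force: [-2.5, 0.6, 6.8]
gripper_width: 8.6
```

```bash
python3 - <<'E'
from h import *
moved([.118,0,0],0)
for a in (1.4,1.3,1.2,1.1,1.0,.9,.8,.7,.6):
    p,y=handle(a,132); p=p+[.6,-.4,0]; print(a,shift(p[0],p[1],getcmd()[2],y))
E
```

```text
cmd [ 492.3 -183.8  132.1] -169.28 meas [ 492.5 -184.   133.3] -169.25 F [-2.5  0.6  6.8] w 8.6 t 49.8
1.4 ([0.0, -0.0, 0.0097], np.float64(-3.11))
1.3 ([0.0, -0.0014, 0.0283], np.float64(-8.84))
1.2 ([0.0, -0.0041, 0.0458], np.float64(-14.57))
1.1 ([0.0, -0.008, 0.0621], np.float64(-20.3))
1.0 ([0.0, -0.0133, 0.0769], np.float64(-26.03))
0.9 ([0.0, -0.0198, 0.0902], np.float64(-31.76))
0.8 ([0.0, -0.0274, 0.1018], np.float64(-37.49))
0.7 ([0.0, -0.0361, 0.1115], np.float64(-43.22))
0.6 ([0.0, -0.0458, 0.1194], np.float64(-48.95))
```

carry_out(
  plan=[
    {"hand": 0.0,"xyz": [0.0,0.0,0.005],"turn": -1.5},
    {"hand": 0.0,"xyz": [0.0,0.0,0.01],"turn": -3.1},
    {"hand": 0.0,"xyz": [0.0,-0.0005,0.019],"turn": -6},
    {"hand": 0.0,"xyz": [0.0,-0.0014,0.0283],"turn": -8.8},
    {"hand": 0.0,"xyz": [0.0,-0.0027,0.037],"turn": -11.7},
    {"hand": 0.0,"xyz": [0.0,-0.0041,0.0458],"turn": -14.6},
    {"hand": 0.0,"xyz": [0.0,-0.008,0.062],"turn": -20.3},
    {"hand": 0.0,"xyz": [0.0,-0.0133,0.077],"turn": -26},
    {"hand": 0.0,"xyz": [0.0,-0.0198,0.09],"turn": -31.8},
    {"hand": 0.0,"xyz": [0.0,-0.0274,0.102],"turn": -37.5},
    {"hand": 0.0,"xyz": [0.0,-0.036,0.1115],"turn": -43.2},
    {"hand": 0.0,"xyz": [0.0,-0.0458,0.1194],"turn": -49},
  ],
)

```text
clock: 51.3
position: [516.4, -57.7, 133.3]
ee_rot: [0.684, -0.183, -0.682, -0.184]
contact_force: [0.3, -2.0, 3.4]
gripper_width: 8.4
```

```bash
python3 - <<'E'
from h import *
moved([0,-.0458,.1194],-49)
print(handle(.6,132)[0])
for a in (.5,.4,.3,.2,.1,.05,0,-.02):
    p,y=handle(a,132); p=p+[.6,-.4,0]; print(a,shift(p[0],p[1],getcmd()[2],y))
E
```

```text
cmd [515.1 -58.  132.1] -120.28 meas [516.4 -57.7 133.3] -120.06 F [ 0.3 -2.   3.4] w 8.4 t 51.3
[514.55022516 -57.6492772  132.        ]
0.5 ([0.0, -0.0113, -0.0042], np.float64(-5.68))
0.4 ([0.0, -0.0217, -0.0103], np.float64(-11.41))
0.3 ([0.0, -0.0309, -0.0183], np.float64(-17.14))
0.2 ([0.0, -0.0388, -0.028], np.float64(-22.86))
0.1 ([0.0, -0.0455, -0.0395], np.float64(-28.59))
0.05 ([0.0, -0.0483, -0.0459], np.float64(-31.46))
0 ([0.0, -0.0508, -0.0526], np.float64(-34.32))
-0.02 ([0.0, -0.0517, -0.0554], np.float64(-35.47))
```

carry_out(
  plan=[
    {"hand": 0.0,"xyz": [0.0,-0.0113,-0.0042],"turn": -5.7},
    {"hand": 0.0,"xyz": [0.0,-0.0217,-0.0103],"turn": -11.4},
    {"hand": 0.0,"xyz": [0.0,-0.0265,-0.0143],"turn": -14.3},
    {"hand": 0.0,"xyz": [0.0,-0.031,-0.0183],"turn": -17.1},
    {"hand": 0.0,"xyz": [0.0,-0.035,-0.023],"turn": -20},
    {"hand": 0.0,"xyz": [0.0,-0.0388,-0.028],"turn": -22.9},
    {"hand": 0.0,"xyz": [0.0,-0.0423,-0.0335],"turn": -25.7},
    {"hand": 0.0,"xyz": [0.0,-0.0455,-0.0395],"turn": -28.6},
    {"hand": 0.0,"xyz": [0.0,-0.0483,-0.046],"turn": -31.5},
    {"hand": 0.0,"xyz": [0.0,-0.0508,-0.0525],"turn": -34.3},
    {"hand": 0.0,"xyz": [0.0,-0.0515,-0.055],"turn": -35},
    {"hand": 0.0,"xyz": [0.0,-0.0515,-0.055],"turn": -35},
  ],
)

```text
clock: 52.8
position: [588.0, -39.1, 133.3]
ee_rot: [-0.706, -0.03, 0.707, -0.028]
contact_force: [-6.4, 8.1, 8.1]
gripper_width: 8.1
```

```bash
python3 - <<'E'
from h import *
moved([0,-.0515,-.055],-35)
for a in (0,.02,.05): print(a,handle(a,132)[0])
E
```

```text
cmd [588.6 -41.3 132.1] -85.28 meas [588.  -39.1 133.3] -85.25 F [-6.4  8.1  8.1] w 8.1 t 52.8
0 [585.5634649  -40.25094367 132.        ]
0.02 [582.72501046 -39.68976582 132.        ]
0.05 [578.51031183 -38.99598747 132.        ]
```

carry_out(
  plan=[
    {"hand": 0.0,"xyz": [0.0,0.0,-0.001],"turn": 0},
    {"hand": 0.0,"xyz": [0.0,0.0,-0.002],"turn": 0},
    {"hand": 0.0,"xyz": [0.0,0.0,-0.003],"turn": 0},
    {"hand": 0.0,"xyz": [0.0,0.0,-0.003],"turn": 0},
    {"hand": 0.0,"xyz": [0.0,0.0,-0.003],"turn": 0},
  ],
)

```text
clock: 53.42
position: [587.9, -39.1, 133.3]
ee_rot: [-0.704, -0.03, 0.709, -0.028]
contact_force: [-12.6, 8.8, 13.5]
gripper_width: 8.2
```

carry_out(
  plan=[
    {"hand": 0.0,"xyz": [0.0,0.0,0.002],"turn": 0},
    {"hand": 0.04,"xyz": [0.0,-0.001,0.003],"turn": 0},
    {"hand": 0.05,"xyz": [0.0,-0.001,0.003],"turn": 0},
    {"hand": 0.05,"xyz": [0.0,-0.001,0.003],"turn": 0},
    {"hand": 0.05,"xyz": [-0.03,-0.001,0.003],"turn": 0},
    {"hand": 0.05,"xyz": [-0.07,-0.001,0.003],"turn": 0},
    {"hand": 0.05,"xyz": [-0.12,-0.001,0.003],"turn": 0},
    {"hand": 0.05,"xyz": [-0.15,-0.001,0.01],"turn": 0},
    {"hand": 0.05,"xyz": [-0.15,-0.001,0.03],"turn": 0},
    {"hand": 0.05,"xyz": [-0.15,-0.001,0.03],"turn": 0},
    {"hand": 0.05,"xyz": [-0.15,-0.001,0.03],"turn": 0},
  ],
)

```text
clock: 54.8
position: [562.0, -42.6, 281.6]
ee_rot: [-0.706, -0.029, 0.707, -0.029]
contact_force: [0.0, 0.1, -0.3]
gripper_width: 50.2
```

```bash
python3 - <<'E'
from h import *
moved([-.15,-.001,.027],0)
w=arm.get_image("wrist")
for a in (0,.02,.05,.1): print(a,proj(w,handle(a,172)[0]).round(1),proj(w,r2w(-170*np.sin(a),-170+170*np.cos(a),178)).round(1))
print(dark(w,(270,150,370,330),60))
g=cv2.cvtColor(w["img"],cv2.COLOR_BGR2GRAY)
for u in (150,200,250,380,430,480): print(u,g[60:240:5,u])
E
```

```text
cmd [561.6 -42.5 282.1] -85.28 meas [562.  -42.6 281.6] -85.28 F [ 0.   0.1 -0.3] w 50.2 t 54.8
0 [315.2 190.3] [366.9 125.5]
0.02 [314.  194.7] [366.7 131.4]
0.05 [312.4 201.1] [366.6 140.2]
0.1 [310.3 211.6] [367.  154.7]
[(np.int32(520), [309, 150, 14, 45], [315.1, 173.2])]
150 [ 99  97  99 104 100  98  99  72  59  63  62  96  97  97  98 148 144 141
 138 141 142 136 138 147 134 134 135 139 105  91  95  96 100  99  99  99]
200 [103  96  95  97  98  98  95  94  97  98  94 100 106 130 100 139 141 141
 142 141 136 137 143 146 140 143 145 139 143 139 138 141 144 143 139 140]
250 [100  99 102  99  99  80  86  99  97 102  99 129 142 144 142 141 145 139
 138 138 140 140 142 142 140 140 139 145 140 146 142 141 139 144 139 143]
380 [102 104 102 103 105  87  68 106 103 105 102 101 140 137 136 141 144 147
 143 143 141 145 145 145 143 143 144 149 147 142 147 142 143 141 141 144]
430 [103  98 102 102 104  99 101 103 104 109 102 103 143 139 138 139 142 140
 144 144 143 141 143 142 144 145 139 140 137 140 153 141 145 142 148 145]
480 [102  99  99 101  97 101  97  98  98  98 101  99 138 138 138 141 139 138
 143 147 145 147 147 136 143 142 139 138 138 131 139 142 139 141 139 143]
```

```bash
python3 - <<'E'
from h import *
w=arm.get_image("wrist"); p=proj(w,r2w(55,30,123)); pi=p.round().astype(int); print("knob pred",p,dark(w,(pi[0]-40,max(0,pi[1]-40),pi[0]+40,pi[1]+45),50))
t=arm.get_image("top"); t0=cv2.imread("pics/top0.png")
def col(img,lo,hi):
    m=cv2.inRange(cv2.cvtColor(img,cv2.COLOR_BGR2HSV),lo,hi); n,l,s,c=cv2.connectedComponentsWithStats(m); return [(int(s[i,4]),c[i].round(1).tolist()) for i in range(1,n) if s[i,4]>60]
for n,lo,hi in(("blue",(110,120,60),(130,255,255)),("pink",(160,60,80),(180,255,255)),("green",(45,80,30),(85,255,255)),("brown",(5,140,30),(20,255,200))): print(n,col(t0,lo,hi),col(t["img"],lo,hi))
df=cv2.absdiff(cv2.GaussianBlur(t["img"],(5,5),0),cv2.GaussianBlur(t0,(5,5),0)).max(2)
cv2.imwrite("pics/df.png",df)
print("dark on counter",dark(t,(60,185,280,330),62,amin=60))
s=arm.get_image("scene"); 
for n,lo,hi in(("blue",(105,100,40),(130,255,255)),): print(col(cv2.imread("pics/scene0.png"),lo,hi),col(s["img"],lo,hi))
E
```

```text
knob pred [317.10802875  37.75323731] [(np.int32(1256), [301, 21, 33, 51], [316.9, 44.2])]
blue [] []
pink [(316, [246.1, 257.1])] [(71, [252.8, 256.2])]
green [(619, [461.5, 308.8]), (335, [482.9, 298.4])] [(621, [461.5, 308.6]), (333, [482.9, 298.4])]
brown [(329, [383.0, 34.0]), (963, [111.8, 40.2]), (854, [189.3, 43.5]), (241, [177.0, 251.0]), (179, [487.7, 250.9])] [(348, [383.4, 37.9]), (972, [111.7, 40.0]), (859, [189.3, 43.4]), (205, [176.0, 251.3]), (173, [487.5, 251.2])]
dark on counter [(np.int32(352), [155, 234, 22, 22], [166.0, 244.0]), (np.int32(86), [60, 239, 5, 19], [61.8, 247.5]), (np.int32(192), [216, 325, 49, 5], [242.3, 327.4])]
[(165, [402.0, 151.8]), (209, [322.0, 218.1]), (212, [288.2, 239.9])] [(182, [403.8, 155.1]), (236, [322.1, 218.9]), (210, [288.3, 239.9])]
```

```bash
python3 - <<'E'
from h import *
t=arm.get_image("top")["img"]; t0=cv2.imread("pics/top0.png"); s=arm.get_image("scene")["img"]; s0=cv2.imread("pics/scene0.png")
def col(img,lo,hi,box):
    u0,v0,u1,v1=box; m=cv2.inRange(cv2.cvtColor(img[v0:v1,u0:u1],cv2.COLOR_BGR2HSV),lo,hi); n,l,st,c=cv2.connectedComponentsWithStats(m); return [(int(st[i,4]),(st[i,:4]+[u0,v0,0,0]).tolist()) for i in range(1,n) if st[i,4]>20]
for v in (40,90):
    print("topblue",col(t0,(100,120,v),(130,255,255),(100,270,330,330)),col(t,(100,120,v),(130,255,255),(100,270,330,330)))
    print("scblue",col(s0,(100,90,v),(135,255,255),(380,130,430,180)),col(s,(100,90,v),(135,255,255),(380,130,430,180)))
print("orange",col(t0,(5,100,20),(25,255,255),(365,0,400,90)),col(t,(5,100,20),(25,255,255),(365,0,400,90)))
for (u0,v0,u1,v1) in ((115,280,145,310),(375,0,395,80),(155,275,185,305),(145,320,215,355)):
    a=cv2.absdiff(t[v0:v1,u0:u1],t0[v0:v1,u0:u1]).max(2); print((u0,v0),(a>40).sum(),a.mean().round(1))
E
```

```text
topblue [(375, [117, 286, 24, 20]), (303, [252, 291, 20, 20]), (289, [295, 299, 19, 19])] [(374, [117, 286, 24, 20]), (188, [258, 291, 14, 20]), (290, [295, 299, 19, 19])]
scblue [(195, [395, 145, 15, 20])] [(190, [397, 144, 13, 22])]
topblue [(248, [117, 288, 19, 18]), (268, [252, 292, 20, 19]), (265, [295, 300, 19, 18])] [(256, [117, 287, 19, 19]), (169, [259, 291, 13, 20]), (274, [295, 299, 19, 19])]
scblue [(98, [395, 145, 15, 11])] [(58, [401, 144, 9, 9])]
orange [(486, [375, 5, 14, 70])] [(484, [375, 5, 14, 70])]
(115, 280) 0 6.0
(375, 0) 0 5.1
(155, 275) 34 7.4
(145, 320) 435 21.1
```

```bash
python3 -c "
from bench import arm
print(arm.job_done(), arm.read_state()['clock'])"
```

```text
the job is handed in; nothing more can be done
the job is handed in; nothing more can be done
```

I did all the steps in the order asked and handed the job in at about 55 s of the 210 s allowed. The one check I could not make is that the canisters still stood upright once home, because the burner head hides them.

**What was done**
- I folded the bifold door open to its stop, which pushed back with about 20 N.
- I pulled the plunger, drew the tray out to the front stop and let the plunger drop.
- Three canisters were present, and each now has its own pocket. The shaker and the blue and pink look-alikes were left alone.
- I pulled the plunger again, pushed the tray home, seated the plunger and shut the door.

**Last checks**
- **Plunger:** at each end the knob came down to its seated height, to within 0.1 mm. At home its position also agrees with the first picture to about 2 px.
- **Door:** it sat against its stop, and more push did not move it. The handle's position in the picture matches the shut angle.
- **Canisters:** with the tray out, all three caps were within about 3 px of the pocket centres, round and undisturbed.
- **Counter:** the jar, multimeter, gauge, blue cans and other items I could compare had not moved. The pink can and one blue can are partly hidden by the arm. I did not re-measure the spoon, and the wrench area had changed pixels, which I took to be the arm and its shadow.

**What disagreed or failed**
- **Fingertips:** touching them to the counter put them about 10 mm behind the reported tool point when shut, not 17 mm ahead. The first grip on the knob closed on nothing because of this. I gripped lower from then on.
- **Probe force:** one of those counter probes reached 57 N through the fingertips, though the 40 N limit is stated for the arm and gripper body.
- **Tray travel:** when drawn out, the tray measured about 238 mm by the arm, not 240 mm. I relied on the plunger having dropped to its seated height.

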